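Charge the drilling feed rail from a tipped tray

ROBOT

A 6-joint arm with a two-finger parallel gripper is mounted at the origin on the work surface. World frame = base frame: x ahead of the robot, y to its left, z up, the work surface at z = 0. Lengths are in m, angles in rad, forces in N, time in s.
With the tool pointing down it reaches from about 0.35 to 0.775 m from the base axis. Payload 7.3 kg.
Tool frame: the origin (TCP) lies on the centre line of the jaws, within the pads' length; the fingertips stand 17 mm ahead of it and the grasp point (between the pads) lies 2 mm behind it (robot.tip_extent is the distance from the TCP to the fingertips, in m); z points along the fingers, y is the line along which they close (so a half turn about z gives the same grasp; the last joint's range is limited). The gripper opens to 92 mm and grips with 3 to 60 N. Pads are 19 mm wide; open, the fingers measure 130 mm over their backs; the gripper's body (75 mm by 190 mm) begins 47 mm behind the grasp point.
Start: joints at [-1.481, 0.342, 1.524, -0, 1.275, -0.146], TCP at [0.123, -0.51, 0.244] pointing down, gripper open.
Joint ranges: [-2.53, 2.53], [-0.77, 2.02], [0.04, 2.7], [-1, 4.14], [0.28, 2.66], [-3.11, 3.11]. Speed limits (rad/s): [2.57, 2.57, 3.14, 3.14, 3.14, 3.14].

INTERFACE

Orientations are given as [roll, pitch, yaw] about the fixed x, y, z axes, in that order (R = Rz(yaw) Ry(pitch) Rx(roll)).
In Python, from cell import robot gives the robot as it stands.
- The arm moves only by the tool step_arm, never from a script. Its argument "motion" is a list of rows, each a list of 2 entries, a list of its own where there are three numbers: the shift along the tool's x, y, z in units of 60 mm (1.0 is 60 mm), then the turn about the tool's z in rad. In form: [[[x, y, z], spin], ...]. A call has 1 to 10 rows; each row is the pose to reach, as a shift and turn from the pose commanded when the call began, along the tool's axes at that moment; what a row does not reach only later rows make up. A row lasts 1/8 s, in which the tool goes at most 62.5 mm and 10.7 degrees, less where a joint would pass 70% of its speed; a pose out of reach is approached as far as the arm can. A call with a gripper value outside its range is refused whole. "hand" is the closure in counts, from 0 (fully open) to 255 (shut), set as the call begins (left out, the last holds). The fingers move at their own pace and stop on an object; "squeeze" is the grip in N (left out, the last holds). Time passes only in rows, so rows that repeat a pose let the fingers close. It gives the time, the measured TCP pose, the force, the opening and the grip force at its end, in the units of the state.
- robot.observe(): the state, without advancing time (a new reading comes with each control period).
- robot.read_camera(name): name is "side" or "top" or "wrist"; returns a dict with "pixels" (420x560x3 uint8, red, green, blue), "intrinsics" (3x3 intrinsics, pixels), "k1" (the pictures are not rectified: a ray, as slopes to the right and down, at radius r is drawn at 1 + k1 r^2 times it, then the intrinsics apply), "xyz" and "rotation" of the camera in the world; the wrist camera has in their place "T_tool_cam" (4x4, takes a point from camera to tool coordinates, whose origin is the TCP and whose axes are the flange's). Camera axes: x right, y up, looking along -z (the intrinsics and any distortion apply to the point x, -y, -z); pixel columns grow to the right and rows downward; lengths in m; the calibration is good to about 2 mm. A picture is of the moment at which its call begins: read the wrist's pose just before it. There is no depth.
- robot.hand_in(): hands the job in; it is judged then, once.
The state is a dict: "time": time; "qpos": joint angles; "qvel": joint speeds; "joint_efforts": joint torques, N m; "tool_pos": TCP position; "tool_rot": TCP orientation; "contact_force": force on the tool from outside, world axes, zero at the start; "torque": the same for the moment, N m; "opening": finger opening in m; "grip_force": force on a finger pad.
Only numpy, scipy, OpenCV 4.12 (cv2) and the standard library are available. Lean on these libraries where they do the work, as an engineer would, in place of code of your own. Each camera call takes 0.05 s, during which the arm holds its last target. There are 200 camera calls.

TASK

Load the feed rail for the drill: take the tray of brass ball blanks by its wooden grip, lay its straight side lightly against the guide rail with the spout at the groove's mouth, and only then tip the nose down so that the balls run out in single file into the groove. All six must end in one row in the groove, down against the stop; then stand the empty tray flat on the bench, clear of the rail, and leave the wheel, the bin and the chuck where they are.

Things in the scene. Friction and masses are not known exactly. Their poses are not given: they have to be found in the camera images.
- tray_grip (a point): Centre of the loading tray's wooden grip: a bar 14 mm thick (x), 64 mm wide (y), 28 mm tall (z) standing above the middle of the tray's rear wall, this point 64 mm above the tray's underside. Axes are the tray's: +x to the nose, +y to its straight guide side, +z up. Take it from above, fingers closing along x; 25 mm free on each side.
- tray: The loading tray: open, aluminium, 150 x 100 mm, walls 3 mm thick and 26 mm high, 0.2 to 0.33 kg empty. Origin under its middle, 77 mm ahead (+x) of the grip; axes as the grip's. Front wall's face at x = 75 mm, guide side's outer face at y = 50 mm, other side at y = -50 mm. Floor 3 mm thick, flat in the rear half, then rising at 5 degrees to the front, so a level tray keeps its balls.
- spout (a point): Middle of the pouring edge of the tray's spout, a gap 23 mm wide in the front wall beside the guide side, with a tongue 12 mm long in front of that wall; a diagonal deflector in the tray leads to it. From the grip's centre: 164 mm to +x, 35.5 mm to +y, 53 mm down (10.6 mm above the underside). Axes are the tray's; the guide side's outer face is 14.5 mm to +y of it.
- mouth (a point): Middle of the feed groove's open upper end, level with its top edges, 85 mm above the bench. Level axes: +x the way the groove runs, +z up, +y towards the guide rail. The groove is an aluminium angle laid corner-down on a bolted steel base (400 x 100 x 10 mm): a 90-degree V, 36 mm wide, 18 mm deep, falling 10 degrees along +x, 217 mm from mouth to stop.
- stop (a point): The groove's lower end: bottom line of the V at the face of the stop block. Axes of the sloping groove: +x downhill along it, +z square to it. A ball lying in the V has its centre at y = 0, z = 12.7 mm; six touching balls against the stop have their centres at x = -9, -27, -45, -63, -81 and -99 mm.
- guide_rail: The guide rail: level dark steel angle, fixed, parallel to the groove from above. Origin on the bench under the mouth, axes as the mouth's. Upright leg 4 mm thick: guiding face at y = 14.5 mm, from x = -115 to 45 mm, z = 77 to 107 mm. With the tray's guide side flat on this face the spout is in line with the groove. Contact is stiff: feel for it slowly.
- guide_end (a point): Rear end of the guide rail, 115 mm behind the mouth: where guiding face and ledge meet. The ledge is the angle's lower leg, 16 mm wide towards -y, only behind the mouth, top 81 mm above the bench (4 mm below the groove's edges); it can carry the tray's bottom edge. Sliding forward, the tray's front wall butts on the groove's end; its tongue then reaches over the groove. Axes as the mouth's.
- wheel: Bystander: rubber polishing wheel lying flat, 148 mm across, 22 mm thick with a hub 36 mm high. Origin under its middle.
- bin: Bystander: empty orange plastic bin 80 x 130 x 55 mm. Origin under its middle.
- chuck: Bystander: steel drill chuck standing on its jaws, 43 mm across, 92 mm tall. Origin under its middle.
- blank1_center (a point): Centre of a polished brass ball (knob blank), 18 mm across, 26 g, loose on the tray's floor; it starts to roll at about 3 degrees of slope, 6 to 7 in the groove. One of six alike, in no order. Balls can bridge between deflector and guide side on their way to the spout; rocking the nose back up frees them.
- blank2_center (a point): Centre of a polished brass ball (knob blank), 18 mm across, 26 g, loose on the tray's floor; it starts to roll at about 3 degrees of slope, 6 to 7 in the groove. One of six alike, in no order. Balls can bridge between deflector and guide side on their way to the spout; rocking the nose back up frees them.
- blank3_center (a point): Centre of a polished brass ball (knob blank), 18 mm across, 26 g, loose on the tray's floor; it starts to roll at about 3 degrees of slope, 6 to 7 in the groove. One of six alike, in no order. Balls can bridge between deflector and guide side on their way to the spout; rocking the nose back up frees them.
- blank4_center (a point): Centre of a polished brass ball (knob blank), 18 mm across, 26 g, loose on the tray's floor; it starts to roll at about 3 degrees of slope, 6 to 7 in the groove. One of six alike, in no order. Balls can bridge between deflector and guide side on their way to the spout; rocking the nose back up frees them.
- blank5_center (a point): Centre of a polished brass ball (knob blank), 18 mm across, 26 g, loose on the tray's floor; it starts to roll at about 3 degrees of slope, 6 to 7 in the groove. One of six alike, in no order. Balls can bridge between deflector and guide side on their way to the spout; rocking the nose back up frees them.
- blank6_center (a point): Centre of a polished brass ball (knob blank), 18 mm across, 26 g, loose on the tray's floor; it starts to roll at about 3 degrees of slope, 6 to 7 in the groove. One of six alike, in no order. Balls can bridge between deflector and guide side on their way to the spout; rocking the nose back up frees them.
There are look-alikes about, which are no part of the job. Several things have the shape of the tray; the one meant has the colours described above.

How it is judged:
On the way, in this order (a step that is already met when the one before it is completed fails the run):
1. no ball past the mouth yet, the tray touches the guide rail (over 0.2 N), its spout at the mouth (within about 30 mm) and in line with it (within 10 mm) (x of spout in the frame of mouth between -0.03 and 0.035 m and y of spout in the frame of mouth between -0.01 and 0.01 m and z of spout in the frame of mouth between -0.006 and 0.035 m and contact force between tray and guide_rail above 0.2 N and x of each of blank1_center, blank2_center, blank3_center, blank4_center, blank5_center, blank6_center in the frame of mouth below 0 m), for 0.1 s.
2. all six balls have run into the groove while the tray's spout is still at the mouth (within 50 mm) and tipped (x of blank1_center in the frame of stop between -0.215 and 0 m and y of blank1_center in the frame of stop between -0.007 and 0.007 m and z of blank1_center in the frame of stop between 0.006 and 0.022 m and x of blank2_center in the frame of stop between -0.215 and 0 m and y of blank2_center in the frame of stop between -0.007 and 0.007 m and z of blank2_center in the frame of stop between 0.006 and 0.022 m and x of blank3_center in the frame of stop between -0.215 and 0 m and y of blank3_center in the frame of stop between -0.007 and 0.007 m and z of blank3_center in the frame of stop between 0.006 and 0.022 m and x of blank4_center in the frame of stop between -0.215 and 0 m and y of blank4_center in the frame of stop between -0.007 and 0.007 m and z of blank4_center in the frame of stop between 0.006 and 0.022 m and x of blank5_center in the frame of stop between -0.215 and 0 m and y of blank5_center in the frame of stop between -0.007 and 0.007 m and z of blank5_center in the frame of stop between 0.006 and 0.022 m and x of blank6_center in the frame of stop between -0.215 and 0 m and y of blank6_center in the frame of stop between -0.007 and 0.007 m and z of blank6_center in the frame of stop between 0.006 and 0.022 m and distance between spout and mouth below 0.05 m and angle between tray_grip's own z axis and vertical above 0.1 rad), for 0.1 s.
At the end, for the whole second after the job is handed in: All six balls lie in one row in the groove against the stop (centres within 108 mm of the stop, within 4 mm of the groove's centre line, down in the V), and the tray stands flat and upright on the bench, touching nothing of the guide rail (x of blank1_center in the frame of stop between -0.108 and 0 m and y of blank1_center in the frame of stop between -0.004 and 0.004 m and z of blank1_center in the frame of stop between 0.006 and 0.018 m and x of blank2_center in the frame of stop between -0.108 and 0 m and y of blank2_center in the frame of stop between -0.004 and 0.004 m and z of blank2_center in the frame of stop between 0.006 and 0.018 m and x of blank3_center in the frame of stop between -0.108 and 0 m and y of blank3_center in the frame of stop between -0.004 and 0.004 m and z of blank3_center in the frame of stop between 0.006 and 0.018 m and x of blank4_center in the frame of stop between -0.108 and 0 m and y of blank4_center in the frame of stop between -0.004 and 0.004 m and z of blank4_center in the frame of stop between 0.006 and 0.018 m and x of blank5_center in the frame of stop between -0.108 and 0 m and y of blank5_center in the frame of stop between -0.004 and 0.004 m and z of blank5_center in the frame of stop between 0.006 and 0.018 m and x of blank6_center in the frame of stop between -0.108 and 0 m and y of blank6_center in the frame of stop between -0.004 and 0.004 m and z of blank6_center in the frame of stop between 0.006 and 0.018 m and angle between tray_grip's own z axis and vertical below 0.06 rad and height (world z) of tray_grip below 0.068 m and height (world z) of spout below 0.015 m and contact force between guide_rail and anything else below 0.1 N).
It fails at once if the wheel, the bin or the chuck is shifted more than 20 mm (distance of any of wheel, bin, chuck from where it was at the start of the episode above 0.02 m).
It fails at once if the tray is rammed against the guide rail (over 40 N) (contact force between tray and guide_rail above 40 N).
It also fails if it takes over 72 s, if anything falls off the work surface, if the arm or the gripper's body presses on something with over 40 N, if the wrist force passes 120 N, or if a joint passes its speed limit or range.

## Working session

There is one attempt and no reset: what is moved stays moved. The work goes in short steps, Python scripts to look and compute and a tool call to move; the robot and the scene stay as the last step left them, time stands still between calls to the robot, and variables do not carry over. Pictures are saved under pics/ and viewed, at most 10 in all, crops included, and the job is handed in when it is done.

Besides the shell and the picture viewer there is one more tool, called after ">>>" as a command line: name --argument value ..., lists and objects as JSON in quotes. step_arm: Moves the arm, as the interface text tells. Its arguments: {"type":"object","properties":{"motion":{"type":"array"},"hand":{"type":"number"},"squeeze":{"type":"number"}},"required":["motion"]}

```bash
ls; mkdir -p pics
cat > h.py <<'E'
import numpy as np, cv2
from cell import robot
from scipy.spatial.transform import Rotation as R
def cam(name):
    s=robot.observe(); c=robot.read_camera(name)
    if name=='wrist':
        T=np.eye(4); T[:3,:3]=R.from_euler('xyz',s['tool_rot']).as_matrix(); T[:3,3]=s['tool_pos']
        T=T@np.array(c['T_tool_cam']); c['rotation']=T[:3,:3]; c['xyz']=T[:3,3]
    return c
def ray(c,uv):
    K=np.array(c['intrinsics']); p=cv2.undistortPoints(np.array(uv,float).reshape(-1,1,2),K,np.array([c['k1'],0,0,0.]))[:,0]
    d=np.c_[p[:,0],-p[:,1],-np.ones(len(p))]@np.array(c['rotation']).reshape(3,3).T
    return np.array(c['xyz']),d
def onz(c,uv,z):
    o,d=ray(c,uv); return o+d*((z-o[2])/d[:,2])[:,None]
def proj(c,P):
    q=(np.atleast_2d(P)-np.array(c['xyz']))@np.array(c['rotation']).reshape(3,3)
    q=q*[1,-1,-1]; 
    return cv2.projectPoints(q.reshape(-1,1,3),np.zeros(3),np.zeros(3),np.array(c['intrinsics']),np.array([c['k1'],0,0,0.]))[0][:,0]
def save(c,n): cv2.imwrite('pics/'+n+'.png',c['pixels'][:,:,::-1])
E
python3 - <<'E'
from h import *
print(robot.observe())
cs=[cam(n) for n in('top','side')]
for n,c in zip(('top','side'),cs): save(c,n+'0'); print(n,c['xyz'],c['rotation'],c['intrinsics'],c['k1'])
E
```

```text
pics
{'time': 0.0, 'qpos': array([-1.48096652e+00,  3.42740669e-01,  1.52502548e+00,  1.29805053e-05,
        1.27538322e+00, -1.46007794e-01]), 'qvel': array([ 0.00085837,  0.00105899,  0.00082169,  0.0009791 , -0.00027887,
       -0.00056295]), 'joint_efforts': array([ 1.63708653e-03, -4.31243634e+01, -2.44217795e+01,  7.20553449e-02,
        5.59853262e-02, -1.14118009e-04]), 'tool_pos': array([ 0.12265707, -0.5100799 ,  0.24303267]), 'tool_rot': array([-3.14005431e+00, -2.38765951e-04,  2.35833629e-01]), 'contact_force': array([-0.13326866, -0.54597188,  0.43379719]), 'torque': array([ 0.01784321, -0.03007411,  0.01880001]), 'grip_force': 0.0, 'opening': 0.09175397997113698}
top [0.30356201 0.05340023 1.24290117] [ 0.18581918  0.02298618 -1.58760537] [[437.41531668   0.         278.78637582]
 [  0.         437.41531668 204.11793243]
 [  0.           0.           1.        ]] 0.008511033566537844
side [-0.036037    0.76336597  1.14074567] [ 0.68694587 -0.01218815 -2.46580139] [[471.05712772   0.         280.96845753]
 [  0.         471.05712772 211.91779478]
 [  0.           0.           1.        ]] -0.025361015217509324
```

View pics/top0.png

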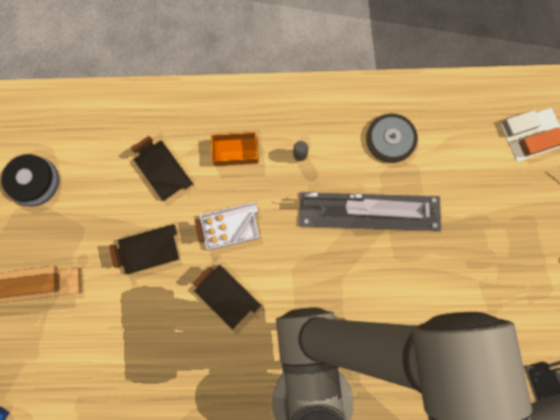

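View pics/side0.png

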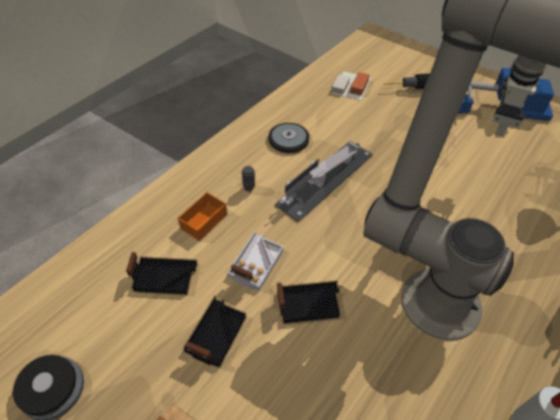

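The tray candidates in the top view are the dark trays at (162,168), (147,249) and (228,296), and the aluminium one with brass balls and a wooden grip at (230,227). The grip is at about (198,230), the nose points right and the spout is at (257,208). The description fits the aluminium one. The rail assembly is at (370,211) with its mouth at about (345,205). In the side view the same tray is at (256,262) and the rail at (325,178).

```bash
sed -i "s/    return c$/    c['rotation']=np.array(c['rotation']); c['rotation']=c['rotation'] if c['rotation'].size==9 else R.from_euler('xyz',c['rotation']).as_matrix()\n    return c/" h.py
python3 - <<'E'
from h import *
c=cam('top')
im=c['pixels'][:,:,::-1]
a=cv2.resize(im[185:265,180:280],None,fx=7,fy=7,interpolation=cv2.INTER_CUBIC)[:,:]
b=cv2.resize(im[180:240,270:450],None,fx=4.4,fy=4.4,interpolation=cv2.INTER_CUBIC)
out=np.zeros((a.shape[0]+0,800,3),np.uint8); out=out[:560]
out[:290,:500]=cv2.resize(im[190:248,180:280],(500,290),interpolation=cv2.INTER_CUBIC)
out[292:292+b.shape[0],:792]=b
cv2.imwrite('pics/crop1.png',out)
print(proj(c,[[0,0,0],[.4,0,0]]))
print(onz(c,[[198,230]],.064),onz(c,[[257,208]],.0106),onz(c,[[300,193],[441,196],[438,231],[298,226]],.01))
E
```

```text
[[311.55725271 402.41902182]
 [307.17115971 251.36437498]]
[[0.45859484 0.29802706 0.064     ]] [[0.52572521 0.14046187 0.0106    ]] [[ 0.56711287  0.01621644  0.01      ]
 [ 0.54960794 -0.38498315  0.01      ]
 [ 0.4495586  -0.36813563  0.01      ]
 [ 0.47148186  0.02435624  0.01      ]]
```

View pics/crop1.png

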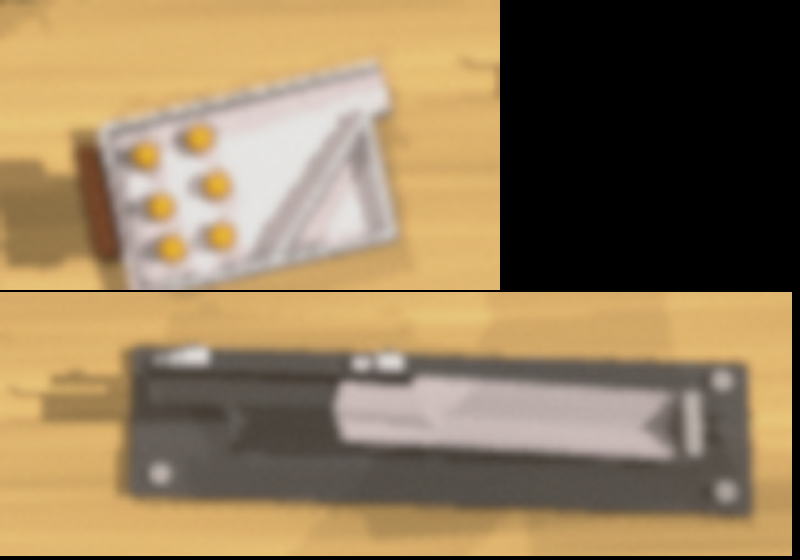

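The crop confirms the choice: a bright aluminium tray with 6 brass balls and a brown grip, spout at the top right and pointing right. The groove mouth is at about (347,207) in the top image, the guide rail runs from (304,201) to about (363,201), and the stop is at about (424,211). Next I get the coarse poses.

Run:
```python
from h import *
c=cam('top'); np.set_printoptions(precision=4,suppress=True)
A=lambda x,y:[180+x/5,190+y/5]; B=lambda x,y:[270+x/4.4,180+(y-292)/4.4]
w=onz(c,[A(100,130),A(378,65),A(135,288),A(398,238)],.026); print('walls',w)
d=w[1]-w[0]; d/=np.linalg.norm(d); print('head',d, np.linalg.norm(w[1]-w[0]),np.linalg.norm(w[3]-w[2]), np.linalg.norm(w[2]-w[0]))
print('grip',onz(c,[A(97,205)],.072), 'from walls', (w[0]+w[2])/2-d*.0015)
b=onz(c,[B(135,348),B(748,365),B(750,513),B(125,495)],.01); print('base',b)
print('mouth',onz(c,[B(338,410)],.085),'stop',onz(c,[B(680,427)],.085-.0377))
print('railtop', onz(c,[B(150,375),B(412,380)],.107))
w=cam('wrist'); print(np.array(w['T_tool_cam']),w['intrinsics'],w['k1'])
```

```text
walls [[0.5033 0.3009 0.026 ]
 [0.5374 0.1432 0.026 ]
 [0.4137 0.2798 0.026 ]
 [0.4388 0.1327 0.026 ]]
head [ 0.2113 -0.9774  0.    ] 0.16133885543920698 0.1492317528200283 0.09212491880667331
grip [[0.4547 0.2925 0.072 ]] from walls [0.4582 0.2919 0.026 ]
base [[ 0.5679  0.0142  0.01  ]
 [ 0.548  -0.382   0.01  ]
 [ 0.4516 -0.3751  0.01  ]
 [ 0.4711  0.0232  0.01  ]]
mouth [[ 0.5105 -0.1059  0.085 ]] stop [[ 0.502  -0.3235  0.0473]]
railtop [[ 0.5303  0.0087  0.107 ]
 [ 0.5239 -0.1478  0.107 ]]
[[ 0.0007  0.9549  0.2971  0.0804]
 [ 1.     -0.0008  0.0004  0.0007]
 [ 0.0006  0.2971 -0.9549 -0.141 ]
 [ 0.      0.      0.      1.    ]] [[376.1021   0.     272.8302]
 [  0.     376.1021 208.1046]
 [  0.       0.       1.    ]] -0.04471052808025029
```

>>> step_arm --motion '[[[7.8,-5.5,0],0],[[7.8,-5.5,0],0],[[7.8,-5.5,0],0],[[7.8,-5.5,0],0],[[7.8,-5.5,0],0],[[7.8,-5.5,0],0],[[7.8,-5.5,0],0],[[7.8,-5.5,0],0],[[7.8,-5.5,0],0],[[7.8,-5.5,0],0]]'

```text
time: 1.5
tool_pos: [0.5022, -0.0773, 0.2434]
tool_rot: [-3.141, -0.0, 0.24]
contact_force: [0.2, -0.7, -0.9]
opening: 0.0919
grip_force: 0.0
```

Run:
```python
from h import *
w=cam('wrist'); save(w,'wr1'); s=robot.observe(); print(s['time'],s['tool_pos'],s['tool_rot'],s['contact_force'])
print(proj(w,[[.5105,-.1059,.085],[.502,-.3235,.0473]]))
```

```text
1.55 [ 0.50181513 -0.07801573  0.24328403] [-3.14114742e+00  1.48634769e-04  2.39496985e-01] [-0.49622547  0.56005228  0.7476844 ]
[[308.44705129 192.05890633]
 [515.20517331 241.80642307]]
```

View pics/wr1.png

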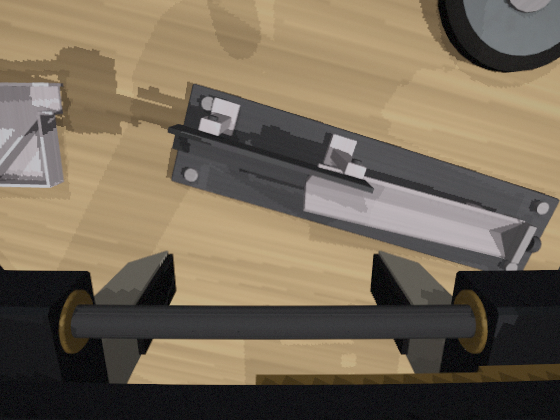

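In the wrist view, the guide rail's top edge runs from (171,128) to (372,187). The groove's near (-y) edge runs from (305,212) at the mouth to about (503,257) at the lower end. The tray nose is at (45,100).

Run:
```python
from h import *
np.set_printoptions(precision=4,suppress=True)
w=cam('wrist')
m=onz(w,[[305,212]],.085)[0]; e=onz(w,[[503,257]],.085-.0377)[0]; print(m,e,np.linalg.norm(e-m))
r=onz(w,[[171,128],[372,187]],.107); print('rail',r,np.linalg.norm(r[1]-r[0]))
b=onz(w,[[190,83],[557,198],[171,180]],.01); print('base',b,np.linalg.norm(b[1]-b[0]))
for p,q in((m,e),r,b[:2]):
    d=q-p; print(np.degrees(np.arctan2(d[0],-d[1])))
t=np.radians(-2.6); g=np.array([np.sin(t),-np.cos(t)]); n=np.array([np.cos(t),np.sin(t)])
print('mouth a',m[:2]+.018*n,'mouth b',r[0,:2]-.0165*n+.115*g, 'b2',r[1,:2]-.0165*n-.045*g, 'n',n,'g',g)
```

```text
[ 0.4927 -0.1084  0.085 ] [ 0.4833 -0.319   0.0473] 0.2141445534837313
rail [[ 0.5379  0.0066  0.107 ]
 [ 0.5306 -0.1492  0.107 ]] 0.1559833895102033
base [[ 0.5692  0.0191  0.01  ]
 [ 0.5496 -0.3771  0.01  ]
 [ 0.4714  0.0213  0.01  ]] 0.3967574610938186
-2.5661124946078653
-2.699671348048726
-2.820833293504895
mouth a [ 0.5107 -0.1093] mouth b [ 0.5162 -0.1075] b2 [ 0.5161 -0.1035] n [ 0.999  -0.0454] g [-0.0454 -0.999 ]
```

>>> step_arm --motion '[[[0.7,-6.3,0.5],0],[[0.7,-6.3,0.5],0],[[0.7,-6.3,0.5],0],[[0.7,-6.3,0.5],0],[[0.7,-6.3,0.5],0],[[0.7,-6.3,0.5],0],[[0.7,-6.3,0.5],0],[[0.7,-6.3,0.5],0]]'

```text
time: 2.6
tool_pos: [0.4533, 0.2957, 0.2136]
tool_rot: [3.141, 0.001, 0.235]
contact_force: [0.3, 0.3, -0.1]
opening: 0.0918
grip_force: 0.0
```

Run:
```python
from h import *
w=cam('wrist'); save(w,'wr2'); s=robot.observe(); print(s['time'],s['tool_pos'],s['tool_rot'],s['contact_force'])
```

```text
2.65 [0.45361169 0.29518413 0.21373945] [3.14073665e+00 2.86225756e-04 2.34141005e-01] [-0.65870192 -1.15941826 -0.05302615]
```

View pics/wr2.png

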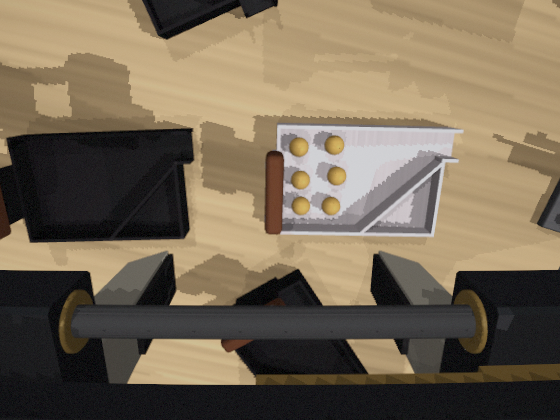

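The wrist view shows the grip's top from (275,152) to (274,233) and the rear wall at x≈280. The guide side's top edge runs from (279,126) to (455,130) and the other side from (280,233) to (434,236). All six balls are in the rear half.

Run:
```python
from h import *
np.set_printoptions(precision=4,suppress=True)
w=cam('wrist'); s=robot.observe()
im=w['pixels'].astype(int); m=((im[:,:,0]-im[:,:,2]>40)&(im[:,:,0]<150)&(im[:,:,1]<80)).astype(np.uint8); m[:,:240]=0;m[:,310:]=0;m[245:]=0;m[:140]=0
k=max(cv2.findContours(m,0,2)[0],key=cv2.contourArea); rr=cv2.minAreaRect(k); bp=cv2.boxPoints(rr); print(rr); print('gripbox',onz(w,bp,.078))
p=onz(w,[[279,126],[455,130],[280,233],[434,236]],.026); print(p, [np.linalg.norm(p[i]-p[j]) for i,j in((0,1),(2,3),(0,2))])
for i,j in((0,1),(2,3)): d=p[j]-p[i]; print(np.degrees(np.arctan2(d[0],-d[1])))
d=p[0]-p[2]; print(np.degrees(np.arctan2(-d[1],d[0])))
g=onz(w,[rr[0]],.078)[0]; print(g)
yaw=s['tool_rot'][2]; ex=np.array([np.cos(yaw),np.sin(yaw)]); ey=np.array([np.sin(yaw),-np.cos(yaw)])
for P in (g[:2],): print('yaw deg',np.degrees(yaw),'shift units',(P-s['tool_pos'][:2])@ex/.06,(P-s['tool_pos'][:2])@ey/.06)
```

```text
((272.6905212402344, 194.4510955810547), (17.236949920654297, 77.32312774658203), 1.5481576919555664)
gripbox [[0.4266 0.2959 0.078 ]
 [0.4865 0.3082 0.078 ]
 [0.4891 0.2957 0.078 ]
 [0.4294 0.2827 0.078 ]]
[[0.5056 0.3014 0.026 ]
 [0.5386 0.1518 0.026 ]
 [0.4104 0.2772 0.026 ]
 [0.4411 0.1348 0.026 ]] [np.float64(0.15325501480143122), np.float64(0.14570255494320353), np.float64(0.09823556753952936)]
12.453998752299993
12.172514295245271
-14.272046825752271
[0.4588 0.2958 0.078 ]
yaw deg 13.372344861145512 shift units 0.08556698992889626 0.005775270283920403
```

>>> step_arm --motion '[[[0.08,0.02,0.8],0.02],[[0.08,0.02,1.5],0.02],[[0.08,0.02,2.0],0.02],[[0.08,0.02,2.4],0.02],[[0.08,0.02,2.53],0.02],[[0.08,0.02,2.53],0.02],[[0.08,0.02,2.53],0.02]]' --hand 90 --squeeze 40

```text
time: 3.58
tool_pos: [0.459, 0.2969, 0.0631]
tool_rot: [-3.141, -0.002, 0.215]
contact_force: [1.2, 0.3, -0.5]
opening: 0.0595
grip_force: 0.0
```

>>> step_arm --motion '[[[0,0,0],0],[[0,0,0],0],[[0,0,0],0],[[0,0,0],0],[[0,0,0],0],[[0,0,0],0],[[0,0,0],0],[[0,0,0],0]]' --hand 255 --squeeze 40

```text
time: 4.58
tool_pos: [0.4581, 0.2969, 0.0619]
tool_rot: [3.141, 0.0, 0.216]
contact_force: [0.6, -0.0, 1.2]
opening: 0.0138
grip_force: 40.0
```

>>> step_arm --motion '[[[0,0,-0.05],0],[[0,0,-0.15],0],[[0,0,-0.35],0],[[0,0,-0.6],0],[[0,0,-0.9],0],[[0,0,-1.2],0],[[0,0,-1.5],0],[[0,0,-1.75],0],[[0,0,-1.88],0],[[0,0,-1.9],0]]'

```text
time: 5.82
tool_pos: [0.4582, 0.2971, 0.1763]
tool_rot: [-3.142, -0.001, 0.216]
contact_force: [0.3, -0.3, -3.8]
opening: 0.0141
grip_force: 40.0
```

>>> step_arm --motion '[[[-0.01,0.05,0],0.005],[[-0.04,0.2,0],0.02],[[-0.09,0.45,0],0.05],[[-0.15,0.8,0],0.08],[[-0.23,1.2,0],0.11],[[-0.31,1.6,0],0.14],[[-0.38,2.0,0],0.17],[[-0.46,2.4,0],0.2],[[-0.54,2.8,0],0.22],[[-0.61,3.2,0],0.24]]'

```text
time: 7.08
tool_pos: [0.463, 0.0999, 0.1758]
tool_rot: [3.141, 0.0, -0.027]
contact_force: [0.2, 0.5, -2.9]
opening: 0.0139
grip_force: 40.0
```

>>> step_arm --motion '[[[-0.04,0.3,0],0.01],[[-0.08,0.5,0],0.02],[[-0.09,0.63,0],0.023],[[-0.1,0.7,0],0.023],[[-0.1,0.72,0],0.023],[[-0.1,0.72,0],0.023],[[-0.1,0.72,0],0.023]]'

```text
time: 7.95
tool_pos: [0.4564, 0.0589, 0.1759]
tool_rot: [3.142, 0.0, -0.047]
contact_force: [0.9, 0.7, -4.7]
opening: 0.0137
grip_force: 40.0
```

Run:
```python
from h import *
w=cam('wrist'); save(w,'wr3')
for i in range(3):
    s=robot.observe(); print(s['time'],s['tool_pos'],s['tool_rot'],s['contact_force'],s['torque'],s['opening'])
```

```text
8.0 [0.45642469 0.05888009 0.17584314] [ 3.14154399e+00  6.25681628e-05 -4.66589603e-02] [ 0.27676608 -0.16075707 -3.421999  ] [ 0.23311487  0.07795128 -0.00330222] 0.013873558095893548
8.0 [0.45642469 0.05888009 0.17584314] [ 3.14154399e+00  6.25681628e-05 -4.66589603e-02] [ 0.27676608 -0.16075707 -3.421999  ] [ 0.23311487  0.07795128 -0.00330222] 0.013873558095893548
8.0 [0.45642469 0.05888009 0.17584314] [ 3.14154399e+00  6.25681628e-05 -4.66589603e-02] [ 0.27676608 -0.16075707 -3.421999  ] [ 0.23311487  0.07795128 -0.00330222] 0.013873558095893548
```

View pics/wr3.png

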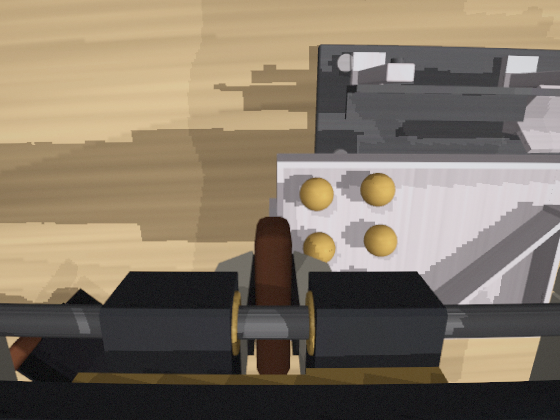

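The view shows the tray level and parallel to the rail, with all the balls still in its rear half. The guide side's top edge is at row ~156, the rail upright at rows ~88–95 starting at column ~347, and the front of the tray is out of view. Next I compute the gap.

Run:
```python
from h import *
np.set_printoptions(precision=4,suppress=True)
w=cam('wrist'); s=robot.observe(); M=np.array([.5125,-.1085]); t=np.radians(-2.65); g=np.array([np.sin(t),-np.cos(t)]); n=np.array([np.cos(t),np.sin(t)])
im=w['pixels'].astype(int).sum(2)
print('col420',[ (r,im[r,420]) for r in range(76,170,2)])
f=lambda uv,z:[((p[:2]-M)@g,(p[:2]-M)@n) for p in onz(w,uv,z)]
print('tray edge',f([[290,155],[550,155]],.1398),'rear corner',f([[277,155]],.1398))
print('rail top',f([[347,88],[550,90],[347,95],[550,95]],.107))
p=s['tool_pos'][:2]-M; print('tcp',p@g,p@n,'spout',p@g+.164,p@n+.0355)
```

```text
col420 [(76, np.int64(184)), (78, np.int64(187)), (80, np.int64(179)), (82, np.int64(186)), (84, np.int64(196)), (86, np.int64(291)), (88, np.int64(294)), (90, np.int64(298)), (92, np.int64(295)), (94, np.int64(268)), (96, np.int64(258)), (98, np.int64(266)), (100, np.int64(266)), (102, np.int64(256)), (104, np.int64(261)), (106, np.int64(256)), (108, np.int64(256)), (110, np.int64(248)), (112, np.int64(260)), (114, np.int64(271)), (116, np.int64(268)), (118, np.int64(256)), (120, np.int64(220)), (122, np.int64(187)), (124, np.int64(187)), (126, np.int64(196)), (128, np.int64(191)), (130, np.int64(196)), (132, np.int64(192)), (134, np.int64(180)), (136, np.int64(197)), (138, np.int64(184)), (140, np.int64(278)), (142, np.int64(285)), (144, np.int64(253)), (146, np.int64(262)), (148, np.int64(258)), (150, np.int64(246)), (152, np.int64(263)), (154, np.int64(346)), (156, np.int64(345)), (158, np.int64(350)), (160, np.int64(349)), (162, np.int64(607)), (164, np.int64(663)), (166, np.int64(663)), (168, np.int64(623))]
tray edge [(np.float64(-0.15590025549386521), np.float64(-0.011932370240865171)), (np.float64(-0.02973230840020029), np.float64(-0.011238597006221826))] rear corner [(np.float64(-0.16204433733427676), np.float64(-0.011936190384492637))]
rail top [(np.float64(-0.12437833784797137), np.float64(0.01881793182924814)), (np.float64(-0.0122910806998382), np.float64(0.0193252705173398)), (np.float64(-0.12418554120292204), np.float64(0.015205674625657894)), (np.float64(-0.011759156301485581), np.float64(0.016685733060995658))]
tcp -0.16457178369421474 -0.0637219095321582 spout -0.0005717836942147336 -0.028221909532158203
```

>>> step_arm --motion '[[[0.02,0.01,0.05],0],[[0.08,0.03,0.15],0],[[0.16,0.05,0.27],0],[[0.24,0.07,0.36],0],[[0.3,0.08,0.39],0],[[0.34,0.08,0.4],0],[[0.36,0.08,0.4],0],[[0.37,0.08,0.4],0],[[0.37,0.08,0.4],0],[[0.37,0.08,0.4],0]]'

```text
time: 9.3
tool_pos: [0.4783, 0.0528, 0.152]
tool_rot: [3.142, -0.0, -0.047]
contact_force: [0.2, 0.9, -3.6]
opening: 0.0135
grip_force: 40.0
```

Run:
```python
from h import *
f=[]
c=cam('side'); f.append(robot.observe())
for i in range(3):
    cam('top'); s=robot.observe(); f.append(s)
print(s['tool_pos'],s['time']); 
for s in f: print(s['contact_force'],s['torque'])
cv2.imwrite('pics/side1.png',cv2.resize(c['pixels'][130:270,220:400,::-1],None,fx=4,fy=4,interpolation=cv2.INTER_CUBIC))
```

```text
[0.47833293 0.05275621 0.15192166] 9.5
[ 0.33749615  0.17402623 -3.55396599] [ 0.21935813 -0.02229503 -0.0006608 ]
[-0.12854791 -0.99968399 -3.04201119] [0.15911579 0.01807165 0.02084864]
[-0.11040488  0.10943946 -2.86250511] [ 0.19533022  0.03387822 -0.05231161]
[ 0.11374336  0.66454213 -3.69886855] [ 0.18638052  0.02614038 -0.00881471]
```

View pics/side1.png

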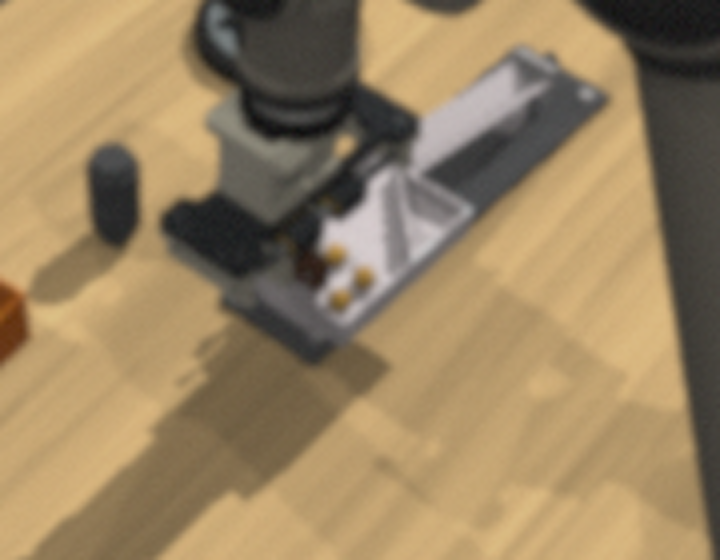

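The side view is mostly hidden by the gripper. The tray is level over the rail end and its balls are at the rear. Now I feel for the rail.

>>> step_arm --motion '[[[0.015,0,0],0],[[0.03,0,0],0],[[0.045,0,0],0],[[0.05,0,0],0],[[0.05,0,0],0]]'

```text
time: 10.12
tool_pos: [0.4814, 0.0526, 0.1519]
tool_rot: [3.142, 0.0, -0.047]
contact_force: [1.1, -0.2, -4.2]
opening: 0.0137
grip_force: 40.0
```

>>> step_arm --motion '[[[0.01,0,0],0],[[0.02,0,0],0],[[0.02,0,0],0]]'

```text
time: 10.5
tool_pos: [0.4826, 0.0525, 0.1519]
tool_rot: [3.142, -0.0, -0.047]
contact_force: [-0.2, -0.1, -2.8]
opening: 0.0135
grip_force: 40.0
```

>>> step_arm --motion '[[[0.01,0,0],0],[[0.02,0,0],0],[[0.02,0,0],0]]'

```text
time: 10.88
tool_pos: [0.4838, 0.0525, 0.1519]
tool_rot: [3.141, 0.0, -0.047]
contact_force: [0.1, -0.4, -2.8]
opening: 0.0138
grip_force: 40.0
```

>>> step_arm --motion '[[[0.01,0,0],0],[[0.01,0,0],0]]'

```text
time: 11.12
tool_pos: [0.4844, 0.0525, 0.1519]
tool_rot: [3.142, -0.0, -0.047]
contact_force: [-0.3, -0.8, -4.8]
opening: 0.0135
grip_force: 40.0
```

>>> step_arm --motion '[[[0.01,0,0],0],[[0.01,0,0],0]]'

```text
time: 11.38
tool_pos: [0.485, 0.0524, 0.1519]
tool_rot: [3.142, 0.0, -0.047]
contact_force: [0.9, 0.0, -3.0]
opening: 0.0137
grip_force: 40.0
```

>>> step_arm --motion '[[[0.01,0,0],0],[[0.01,0,0],0]]'

```text
time: 11.62
tool_pos: [0.4856, 0.0524, 0.1519]
tool_rot: [3.141, -0.0, -0.047]
contact_force: [0.6, -0.2, -3.5]
opening: 0.0136
grip_force: 40.0
```

>>> step_arm --motion '[[[0.01,0,0],0],[[0.01,0,0],0]]'

```text
time: 11.88
tool_pos: [0.4862, 0.0524, 0.1519]
tool_rot: [3.142, -0.0, -0.047]
contact_force: [0.4, 0.5, -3.7]
opening: 0.0139
grip_force: 40.0
```

>>> step_arm --motion '[[[0.01,0,0],0],[[0.01,0,0],0]]'

```text
time: 12.12
tool_pos: [0.4868, 0.0523, 0.1519]
tool_rot: [3.141, -0.0, -0.047]
contact_force: [0.8, 0.3, -3.8]
opening: 0.0138
grip_force: 40.0
```

>>> step_arm --motion '[[[0.01,0,0],0],[[0.01,0,0],0]]'

```text
time: 12.38
tool_pos: [0.4874, 0.0523, 0.1519]
tool_rot: [3.142, -0.0, -0.047]
contact_force: [0.3, 0.0, -3.3]
opening: 0.0134
grip_force: 40.0
```

Run:
```python
from h import *
np.set_printoptions(precision=4,suppress=True)
w=cam('wrist'); save(w,'wr4'); s=robot.observe(); M=np.array([.5125,-.1085]); t=np.radians(-2.65); g=np.array([np.sin(t),-np.cos(t)]); n=np.array([np.cos(t),np.sin(t)])
print(s['contact_force'])
```

```text
[-0.6401  0.002  -4.3508]
```

View pics/wr4.png

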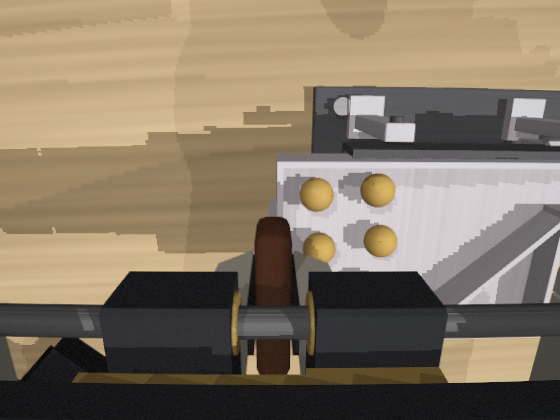

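The tray's guide-side edge (row ~156) is now only 1–2 mm from the rail's top strip (rows ~145–153). I keep feeling for it.

>>> step_arm --motion '[[[0.01,0,0],0],[[0.01,0,0],0]]'

```text
time: 12.68
tool_pos: [0.4879, 0.0523, 0.1518]
tool_rot: [3.142, 0.0, -0.047]
contact_force: [-1.6, 0.6, -3.4]
opening: 0.0137
grip_force: 40.0
```

>>> step_arm --motion '[[[0.01,0,0],0],[[0.01,0,0],0]]'

```text
time: 12.92
tool_pos: [0.4883, 0.0523, 0.1518]
tool_rot: [-3.142, 0.001, -0.047]
contact_force: [-1.2, -0.0, -4.6]
opening: 0.0137
grip_force: 40.0
```

>>> step_arm --motion '[[[0.01,0,0],0],[[0.01,0,0],0]]'

```text
time: 13.18
tool_pos: [0.4885, 0.0523, 0.1517]
tool_rot: [3.142, 0.002, -0.047]
contact_force: [-3.4, -0.3, -2.6]
opening: 0.0136
grip_force: 40.0
```

>>> step_arm --motion '[[[-0.005,0,0],0],[[-0.01,0,0],0],[[-0.01,0,0],0]]'

```text
time: 13.55
tool_pos: [0.4884, 0.0523, 0.1518]
tool_rot: [3.141, 0.0, -0.047]
contact_force: [-2.6, -0.3, -4.1]
opening: 0.0137
grip_force: 40.0
```

>>> step_arm --motion '[[[0,0,-0.03],0],[[0,0,-0.06],0],[[0,0,-0.06],0],[[0,0,-0.06],0]]' --hand 214

```text
time: 14.05
tool_pos: [0.4888, 0.0522, 0.1557]
tool_rot: [3.141, -0.001, -0.047]
contact_force: [-0.8, 0.3, -4.3]
opening: 0.0152
grip_force: 6.3
```

```bash
cat > tilt.py <<'E'
from h import *
import sys
np.set_printoptions(precision=4,suppress=True)
c=cam('top'); s=robot.observe(); w=cam('wrist'); s2=robot.observe()
print(s['time'],s['tool_pos'],(s['contact_force']+s2['contact_force'])/2,(s['torque']+s2['torque'])/2,s['opening'],s['grip_force'])
n=sys.argv[1]; cv2.imwrite(f'pics/{n}.png',np.hstack([cv2.resize(w['pixels'][:,230:,::-1],None,fx=.95,fy=.95),cv2.resize(c['pixels'][170:250,260:440,::-1],(480,213))[:,:].copy() if 0 else cv2.copyMakeBorder(cv2.resize(c['pixels'][170:250,260:440,::-1],(480,213)),0,399-213,0,0,cv2.BORDER_CONSTANT)]))
b=w['pixels'].astype(int); m=((b[:,:,0]>150)&(b[:,:,0]-b[:,:,2]>110)&(b[:,:,1]>90)).astype(np.uint8)
for q in cv2.findContours(m,0,2)[0]:
    if cv2.contourArea(q)>120: print('ball',cv2.minEnclosingCircle(q))
E
python3 tilt.py t1
```

```text
14.1 [0.4888 0.0522 0.1556] [-0.5001  0.232  -3.4285] [ 0.1871  0.0576 -0.0184] 0.014832208217399454 6.328844279050827
ball ((384.362060546875, 242.12069702148438), 7.996282577514648)
ball ((319.3456726074219, 194.70986938476562), 8.774709701538086)
ball ((382.03125, 190.3125), 8.68765640258789)
```

>>> step_arm --motion '[[[0,0.03,-0.04],0],[[0,0.06,-0.08],0],[[0,0.08,-0.1],0]]' --hand 211

```text
time: 14.52
tool_pos: [0.4884, 0.0473, 0.1618]
tool_rot: [3.142, -0.0, -0.047]
contact_force: [-1.1, -0.2, -4.4]
opening: 0.0161
grip_force: 6.6
```

>>> step_arm --motion '[[[0,0.03,-0.04],0],[[0,0.06,-0.08],0],[[0,0.08,-0.1],0]]' --hand 208

```text
time: 14.9
tool_pos: [0.4882, 0.0425, 0.1677]
tool_rot: [3.141, -0.0, -0.047]
contact_force: [-1.2, -0.0, -3.3]
opening: 0.0169
grip_force: 8.1
```

```bash
python3 tilt.py t2
```

```text
14.95 [0.4882 0.0424 0.1678] [ 0.2837 -0.059  -4.0771] [0.2352 0.0232 0.0087] 0.016946896692107603 7.677481169812381
ball ((411.0, 239.4545440673828), 7.806115627288818)
ball ((417.9444580078125, 183.5), 7.776683807373047)
ball ((451.79412841796875, 178.2058868408203), 7.886950969696045)
```

View pics/t2.png

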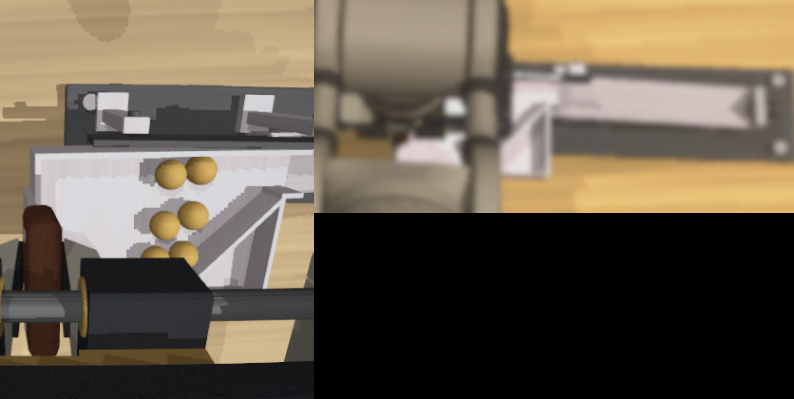

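The tilt is under way. All six balls have moved to the foot of the slope (about (170,175) to (180,255) in the left panel). The top view on the right shows the spout at (545,95), lined up with the groove mouth at about (557,95).

>>> step_arm --motion '[[[0,0.03,-0.04],0],[[0,0.06,-0.08],0],[[0,0.08,-0.1],0],[[0,0.08,-0.1],0]]' --hand 205

```text
time: 15.5
tool_pos: [0.4879, 0.0378, 0.1736]
tool_rot: [3.142, -0.0, -0.047]
contact_force: [0.3, 0.2, -4.4]
opening: 0.0182
grip_force: 8.9
```

>>> step_arm --motion '[[[0,0.03,-0.04],0],[[0,0.06,-0.08],0],[[0,0.08,-0.1],0],[[0,0.08,-0.1],0],[[0,0.08,-0.1],0]]' --hand 202

```text
time: 16.12
tool_pos: [0.4876, 0.0331, 0.1794]
tool_rot: [3.142, 0.0, -0.047]
contact_force: [0.1, 0.5, -3.4]
opening: 0.0188
grip_force: 7.8
```

```bash
python3 tilt.py t3
```

```text
16.175 [0.4876 0.0331 0.1794] [ 0.1921  0.3132 -3.697 ] [0.253  0.012  0.0102] 0.019183653374134187 7.827000031247735
```

View pics/t3.png

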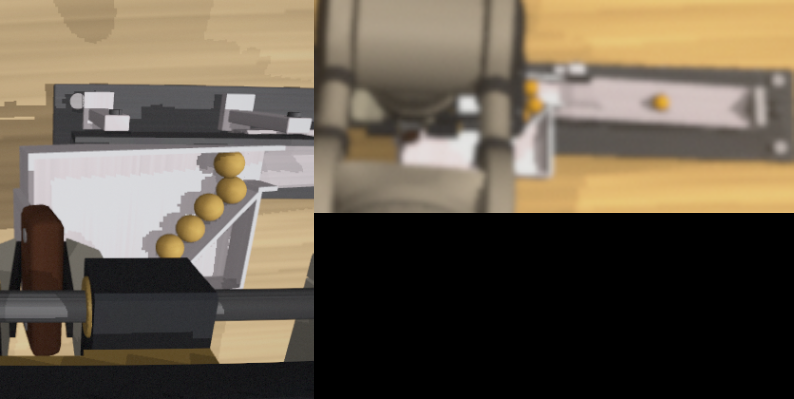

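Ball 1 is running down the groove at (661,102) in the top panel. The other five stand along the deflector, the leading two side by side at the throat (left panel (229,163) and (232,189)), so there may be a bridge. That was the tenth picture, so from here I track the balls by colour masks and numbers only.

```bash
cat > balls.py <<'E'
from h import *
np.set_printoptions(precision=4,suppress=True)
M=np.array([.5135,-.1085,.085]); t=np.radians(-2.65); g=np.array([np.sin(t),-np.cos(t),0]); n=np.array([np.cos(t),np.sin(t),0])
def blobs(c,rmin):
    h=cv2.cvtColor(c['pixels'],cv2.COLOR_RGB2HSV); m=cv2.inRange(h,(10,145,90),(30,255,255))
    d=cv2.distanceTransform(cv2.copyMakeBorder(m,1,1,1,1,0),cv2.DIST_L2,5)[1:-1,1:-1]
    pk=(d==cv2.dilate(d,np.ones((2*int(rmin)+1,)*2)))&(d>rmin)
    q=cv2.connectedComponentsWithStats(pk.astype(np.uint8)); return q[3][1:],m
def report():
    s=robot.observe(); c=cam('top'); w=cam('wrist')
    print('t',s['time'],'tcp',s['tool_pos'],'F',s['contact_force'],'T',s['torque'],'op',s['opening'],s['grip_force'])
    p,m=blobs(w,3); print('wrist blobs',p[(p[:,1]<262)&(p[:,1]>120)&(p[:,0]>240)].round().tolist())
    p,m=blobs(c,1.2)
    for uv in p:
        P=onz(c,[uv],.075)[0]; x=(P-M)@g
        z=.085-.0053-max(x,0)*np.tan(np.radians(10)); P=onz(c,[uv],z)[0]
        x,y=(P-M)@g,(P-M)@n
        if -.16<x<.24 and abs(y)<.1: print('  top uv',uv.round(1),'x_from_mouth %.3f y %.3f stopx %.3f'%(x,y,x/np.cos(np.radians(10))-.217))
if __name__=='__main__': report()
E
python3 balls.py
```

```text
t 16.225 tcp [0.4876 0.0331 0.1794] F [ 0.0749  0.5351 -3.4276] T [0.2662 0.0081 0.0247] op 0.01899185952331635 7.830226491205394
wrist blobs [[464.0, 168.0], [462.0, 173.0], [463.0, 175.0], [472.0, 186.0], [465.0, 198.0], [469.0, 209.0], [442.0, 213.0], [441.0, 220.0], [422.0, 236.0], [421.0, 238.0], [423.0, 247.0], [402.0, 252.0], [400.0, 260.0]]
  top uv [340.6 202.8] x_from_mouth -0.018 y 0.008 stopx -0.236
  top uv [342. 209.] x_from_mouth -0.015 y -0.008 stopx -0.232
  top uv [397.  208.5] x_from_mouth 0.138 y 0.001 stopx -0.077
```

>>> step_arm --motion '[[[0,0,0],0],[[0,0,0],0],[[0,0,0],0],[[0,0,0],0]]'

```text
time: 16.82
tool_pos: [0.4876, 0.0331, 0.1795]
tool_rot: [3.141, -0.0, -0.047]
contact_force: [0.2, 0.4, -3.6]
opening: 0.0191
grip_force: 7.9
```

```bash
python3 balls.py
```

```text
t 16.825 tcp [0.4876 0.0331 0.1795] F [ 0.1985  0.3897 -3.5902] T [ 0.2524  0.0127 -0.0185] op 0.019131867617436845 7.915135701186955
wrist blobs [[464.0, 171.0], [470.0, 186.0], [468.0, 193.0], [466.0, 204.0], [441.0, 214.0], [440.0, 217.0], [426.0, 232.0], [421.0, 239.0], [421.0, 243.0], [401.0, 254.0], [398.0, 260.0]]
  top uv [340.6 202.8] x_from_mouth -0.018 y 0.008 stopx -0.236
  top uv [342. 209.] x_from_mouth -0.015 y -0.008 stopx -0.232
  top uv [421. 210.] x_from_mouth 0.206 y 0.001 stopx -0.007
```

>>> step_arm --motion '[[[0,0,0],0],[[0,0,0],0],[[0,0,0],0],[[0,0,0],0]]' --hand 213

```text
time: 17.42
tool_pos: [0.4876, 0.0331, 0.1795]
tool_rot: [3.142, 0.0, -0.047]
contact_force: [1.0, -0.2, -3.3]
opening: 0.0152
grip_force: 16.6
```

```bash
python3 balls.py
```

```text
t 17.425 tcp [0.4876 0.0331 0.1795] F [ 1.0379 -0.2336 -3.3017] T [0.3015 0.0198 0.0411] op 0.015171644969589691 16.580660560866818
wrist blobs [[496.0, 180.0], [502.0, 188.0], [505.0, 198.0], [500.0, 210.0], [470.0, 222.0], [469.0, 227.0], [474.0, 234.0], [450.0, 245.0], [448.0, 249.0], [453.0, 261.0]]
  top uv [345.  201.5] x_from_mouth -0.007 y 0.012 stopx -0.224
  top uv [347. 208.] x_from_mouth -0.001 y -0.005 stopx -0.218
  top uv [421. 210.] x_from_mouth 0.206 y 0.001 stopx -0.007
  top uv [342. 212.] x_from_mouth -0.015 y -0.017 stopx -0.232
```

>>> step_arm --motion '[[[0,0,0],0],[[0,0,0],0],[[0,0,0],0],[[0,0,0],0],[[0,0,0],0],[[0,0,0],0]]' --hand 202

```text
time: 18.27
tool_pos: [0.4877, 0.0331, 0.1795]
tool_rot: [3.141, -0.0, -0.047]
contact_force: [-0.3, 0.6, 0.2]
opening: 0.019
grip_force: 0.0
```

```bash
python3 balls.py
```

```text
t 18.275 tcp [0.4877 0.0331 0.1795] F [-0.2623  0.6023  0.1649] T [ 0.0723 -0.0139  0.0425] op 0.018994832260157597 0.0
wrist blobs []
  top uv [421. 210.] x_from_mouth 0.206 y 0.001 stopx -0.007
```

The tray has slipped out of the jaws. I'll locate it and the balls by numbers.

```bash
cat > find.py <<'E'
from balls import *
for nm in('top','side','wrist'):
    c=cam(nm); save(c,'f_'+nm+str(robot.observe()['time'])); p,m=blobs(c,1.0 if nm!='wrist' else 3)
    print(nm,'balls',p.round().tolist())
    h=cv2.cvtColor(c['pixels'],cv2.COLOR_RGB2HSV)
    al=cv2.inRange(h,(0,0,165),(180,60,255)); br=cv2.inRange(h,(0,90,25),(12,255,130))
    for k,mm,a in(('al',al,40),('br',br,15 if nm!='wrist' else 100)):
        for q in cv2.findContours(mm,0,2)[0]:
            if cv2.contourArea(q)>a: print('  ',k,cv2.contourArea(q),np.round(cv2.minAreaRect(q)[0]),np.round(cv2.boxPoints(cv2.minAreaRect(q))).tolist())
E
python3 find.py; python3 -c "
from h import *
print(robot.observe()['time'])"
```

```text
top balls [[148.0, 138.0], [549.0, 139.0], [552.0, 138.0], [145.0, 140.0], [542.0, 141.0], [545.0, 140.0], [142.0, 142.0], [536.0, 143.0], [538.0, 142.0], [136.0, 146.0], [533.0, 144.0], [234.0, 149.0], [421.0, 210.0], [204.0, 274.0], [196.0, 282.0], [199.0, 280.0], [40.0, 283.0], [43.0, 283.0], [45.0, 283.0], [51.0, 282.0], [24.0, 285.0], [27.0, 285.0], [30.0, 284.0], [34.0, 284.0], [66.0, 285.0], [10.0, 287.0], [16.0, 286.0], [18.0, 286.0], [20.0, 286.0], [78.0, 288.0], [14.0, 298.0]]
   al 2484.0 [284. 404.] [[224.0, 419.0], [224.0, 388.0], [344.0, 388.0], [344.0, 419.0]]
   al 2769.0 [176. 397.] [[131.0, 411.0], [136.0, 373.0], [220.0, 384.0], [216.0, 421.0]]
   al 1286.0 [348. 264.] [[327.0, 286.0], [327.0, 242.0], [370.0, 242.0], [370.0, 286.0]]
   al 89.0 [261. 245.] [[258.0, 254.0], [258.0, 236.0], [264.0, 236.0], [264.0, 254.0]]
   al 59.0 [317. 239.] [[311.0, 241.0], [318.0, 232.0], [324.0, 237.0], [317.0, 246.0]]
   al 916.5 [384. 208.] [[346.0, 212.0], [347.0, 198.0], [422.0, 203.0], [421.0, 217.0]]
   al 60.5 [330. 178.] [[327.0, 170.0], [332.0, 170.0], [332.0, 186.0], [
[... 2547 characters left out ...]
3.5 [516. 176.] [[473.0, 154.0], [559.0, 154.0], [559.0, 198.0], [473.0, 198.0]]
   al 68.0 [506. 138.] [[491.0, 137.0], [521.0, 137.0], [521.0, 140.0], [491.0, 140.0]]
   al 360.0 [546. 132.] [[532.0, 139.0], [534.0, 122.0], [561.0, 125.0], [559.0, 142.0]]
   al 380.5 [353. 129.] [[340.0, 121.0], [366.0, 121.0], [366.0, 137.0], [340.0, 137.0]]
   al 453.0 [482. 107.] [[467.0, 115.0], [468.0, 98.0], [498.0, 100.0], [497.0, 116.0]]
   al 134.5 [310. 106.] [[304.0, 99.0], [315.0, 99.0], [315.0, 113.0], [304.0, 113.0]]
   al 500.0 [333. 106.] [[317.0, 97.0], [349.0, 97.0], [349.0, 114.0], [317.0, 114.0]]
   br 121.0 [ 19. 366.] [[12.0, 358.0], [22.0, 355.0], [27.0, 374.0], [16.0, 376.0]]
18.525
```

The tray appears to have fallen on the robot side of the rail, at about (348,264) in the top view. I move the arm aside to see clearly.

>>> step_arm --motion '[[[0,0,-0.6],0],[[0,0,-1.2],0],[[-0.2,-1.2,-1.4],0],[[-0.4,-2.2,-1.4],0],[[-0.6,-3.2,-1.4],0],[[-0.7,-4.2,-1.4],0],[[-0.7,-4.2,-1.4],0]]' --hand 90

```text
time: 19.4
tool_pos: [0.4565, 0.2904, 0.2631]
tool_rot: [-3.141, 0.0, -0.042]
contact_force: [0.2, -1.2, -0.1]
opening: 0.0598
grip_force: 0.0
```

```bash
cat > amap.py <<'E'
from balls import *
import sys
def amap(c,x0,y0,x1,y1,sx,sy):
    h=cv2.cvtColor(c['pixels'],cv2.COLOR_RGB2HSV)
    cl=np.full(h.shape[:2],'.'); H,S,V=h[...,0].astype(int),h[...,1].astype(int),h[...,2].astype(int)
    cl[V<75]='#'; cl[(S<70)&(V>=75)]='o'; cl[(S<70)&(V>=165)]='A'; cl[(H<13)&(S>=90)&(V<150)&(V>30)]='r'; cl[(H>=10)&(H<=30)&(S>145)&(V>90)]='B'
    for y in range(y0,y1,sy): print(y,''.join(cl[y,x0:x1:sx]))
if __name__=='__main__':
    c=cam('top'); save(c,'m_top'); amap(c,*map(int,sys.argv[1:7]))
E
python3 amap.py 290 180 430 330 1 2; python3 find.py | grep -A3 balls | grep balls
```

```text
180 ............................................................................................................................................
182 ............................................................................................................................................
184 ............................................................................................................................................
186 ............................................................................................................................................
188 ............................................................................................................................................
190 ............................................................................................................................................
192 .....................AAAAAA.................................................................................................................
194 ...........ooooooooAAAAAAAAoooooooooooooooooooooooooooooooooooooooAAAAAoo........
[... 10199 characters left out ...]
 [76.0, 272.0], [12.0, 273.0], [60.0, 273.0], [64.0, 272.0], [67.0, 273.0], [78.0, 274.0], [73.0, 277.0], [73.0, 281.0], [29.0, 283.0], [34.0, 283.0], [37.0, 283.0], [40.0, 284.0], [42.0, 283.0], [61.0, 282.0], [67.0, 282.0], [71.0, 284.0], [23.0, 285.0], [26.0, 284.0], [11.0, 286.0], [15.0, 287.0], [20.0, 286.0], [66.0, 286.0], [72.0, 286.0], [59.0, 292.0], [64.0, 292.0], [70.0, 290.0], [34.0, 295.0], [1.0, 300.0], [284.0, 300.0]]
side balls [[206.0, 196.0], [209.0, 198.0], [199.0, 202.0], [209.0, 203.0], [195.0, 207.0], [208.0, 205.0], [203.0, 207.0], [187.0, 220.0], [188.0, 223.0], [322.0, 230.0], [198.0, 233.0], [346.0, 266.0], [194.0, 346.0]]
wrist balls [[521.0, 216.0], [555.0, 216.0]]
```

Run:
```python
from amap import *
c=cam('top'); g=c['pixels'].mean(2)
print('V now');
for y in range(240,292,3): print(y,' '.join('%3d'%g[y,x] for x in range(298,374,3)))
c0=cv2.imread('pics/top0.png').mean(2)
print('V initial')
for y in range(204,250,4): print(y,' '.join('%3d'%c0[y,x] for x in range(192,266,3)))
s=cam('side'); save(s,'m_side'); print('side'); amap(s,290,180,385,280,1,2)
```

```text
V now
240 158 166 169 170 170 168 166 166 167 166 162 167 163 162 163 163 162 160 159 160 161 170 169 167 168 167
243 166 166 166 167 161 156 156 156 156 156 156 158 157 156 151 153 147 150 174 184 179 170 170 171 170 171
246 167 169 170 168 157 158 159 159 157 152 141 145 143 151 166 187 202 207 216 213 165 178 175 175 174 174
249 167 154 148 140 142 134 120 129 142 163 187 207 215 220 219 221 221 221 221 220 173 172 165 162 163 162
252 124 111 104 104 148 182 202 211 220 220 221 221 221 221 222 221 221 221 221 221 194 170 163 165 165 165
255 111 109  94 108 186 220 221 221 220 221 222 221 220 222 222 221 221 221 222 221 212 175 168 169 170 170
258 108 108  96  99 154 220 221 221 221 221 221 221 221 221 221 221 221 221 220 221 219 163 162 160 160 160
261 112 102  92 103 137 219 221 221 221 221 221 221 221 221 221 221 220 221 217 218 220 166 168 161 162 162
264 111  63  78 104 153 221 221 221 221 221 221 220 221 221 221 221 221 221 221 219 211 179 174 165 170 170
267 110  63  84 108 128 217 221 221 221 221 222 221 221 221 221 221 221 221 221 221 220 196 176 185 170 172
270 113  66  7
[... 6412 characters left out ...]

266 ......................................................BBBB.....................................
268 ...............................................................................................
270 ...............................................................................................
272 ...............................................................................................
274 ...............................................................................................
276 ...............................................................................................
278 ...............................................................................................
```

The tray lies upside down. Its flat underside is up, its nose still points to -y, and it rests on the grip at the rear and the front wall. One ball is at the stop, one is on the bench at top (304,252), one at side (346,266), and the rest may be under the tray.

My plan is to take the wooden grip across its 64 mm width with a light squeeze, so that the tray hangs and swings upright about that axis. I then set it down and put the loose balls into the groove.

Run:
```python
from amap import *
top=cam('top'); sd=cam('side')
print('side bar ends upper z.03',onz(sd,[[328,234],[346,241]],.03)[:,:2],'bottom z0',onz(sd,[[329,240],[345,245]],.0)[:,:2])
r=onz(top,[[311,252],[319,290]],.078-.0); print('rear underside edge',r,np.linalg.norm(r[1]-r[0]))
f=onz(top,[[360,243],[371,277]],.026); print('front edge',f,np.linalg.norm(f[1]-f[0]))
print('len',np.linalg.norm(r.mean(0)-f.mean(0)), 'head',np.degrees(np.arctan2(*( (f.mean(0)-r.mean(0))[:2]*[1,-1]))))
print('top bar strip z.02',onz(top,[[302.5,264],[307,283]],.02))
print('ball top',onz(top,[[304,252]],.009),'side balls',onz(sd,[[322,229.5],[346,265.5]],.009))
print('proj side balls in top',proj(top,onz(sd,[[322,229.5],[346,265.5]],.009)))
w=cam('wrist'); print('wrist',onz(w,[[521,216],[555,216]],.009), robot.observe()['time'])
```

```text
side bar ends upper z.03 [[0.3636 0.0219]
 [0.3083 0.0096]] bottom z0 [[0.3592 0.0184]
 [0.3118 0.0033]]
rear underside edge [[ 0.3921 -0.0067  0.078 ]
 [ 0.293  -0.0245  0.078 ]] 0.10069545418351535
front edge [[ 0.4184 -0.1458  0.026 ]
 [ 0.325  -0.1709  0.026 ]] 0.0967111493889964
len 0.15465827056236356 head 11.55822689756485
top bar strip z.02 [[0.3638 0.0148 0.02  ]
 [0.3118 0.0038 0.02  ]]
ball top [[0.3977 0.0093 0.009 ]] side balls [[0.395  0.0055 0.009 ]
 [0.2669 0.0671 0.009 ]]
proj side balls in top [[305.3816 252.9258]
 [284.3162 300.0106]]
wrist [[ 0.3926  0.0069  0.009 ]
 [ 0.3906 -0.0336  0.009 ]] 19.85
```

>>> step_arm --motion '[[[-1.5,3.9,0],0],[[-1.5,3.9,0],0],[[-1.5,3.9,0],0],[[-1.5,3.9,0.5],0],[[-1.5,3.9,1.5],0],[[-1.5,3.9,2.5],0],[[-1.5,3.9,3.4],0],[[-1.5,3.9,3.85],0],[[-1.5,3.9,3.85],0]]' --hand 255

```text
time: 20.98
tool_pos: [0.3555, 0.0569, 0.0314]
tool_rot: [3.142, 0.004, -0.048]
contact_force: [-0.5, 0.3, -0.0]
opening: 0.0007
grip_force: 0.0
```

>>> step_arm --motion '[[[0.01,0.2,0],0],[[0.03,0.5,0],0],[[0.04,0.9,0],0],[[0.06,1.3,0],0],[[0.08,1.7,0],0],[[0.1,2.1,0],0],[[0.12,2.5,0],0],[[0.13,2.75,0],0],[[0.13,2.9,0],0],[[0.13,2.9,0],0]]'

```text
time: 22.22
tool_pos: [0.3563, -0.1173, 0.0328]
tool_rot: [3.141, -0.001, -0.048]
contact_force: [0.1, 0.0, 0.8]
opening: 0.0003
grip_force: 0.0
```

```bash
cat > tr.py <<'E'
from amap import *
top=cam('top'); sd=cam('side'); w=cam('wrist'); s=robot.observe(); print(s['time'],s['tool_pos'],s['tool_rot'],s['contact_force'],s['opening'],s['grip_force'])
def alu(c,a):
    h=cv2.cvtColor(c['pixels'],cv2.COLOR_RGB2HSV); m=cv2.inRange(h,(0,0,165),(180,60,255)); 
    return [cv2.minAreaRect(q) for q in cv2.findContours(m,0,2)[0] if cv2.contourArea(q)>a]
for nm,c in(('top',top),('side',sd)):
    for r in alu(c,300):
        b=cv2.boxPoints(r); P=onz(c,[r[0]],.05)[0]
        if .2<P[0]<.7 and -.45<P[1]<.35: print(nm,'alu',np.round(r[0]),np.round(b).tolist())
for nm,c,rm in(('top',top,1.2),('side',sd,1.0),('wrist',w,2.5)):
    p,_=blobs(c,rm)
    if len(p):
        P=onz(c,p,.009)
        for uv,q in zip(p,P):
            if .2<q[0]<.85 and -.5<q[1]<.19: print('  ',nm,'ball?',uv.round(1),q[:2])
E
python3 tr.py
```

```text
22.375 [ 0.3561 -0.1164  0.0325] [-3.1415  0.0003 -0.0466] [-0.1938  0.2095  0.358 ] 0.000782782687855682 0.0
top alu [285. 305.] [[242.0, 299.0], [259.0, 270.0], [329.0, 312.0], [312.0, 340.0]]
top alu [412. 277.] [[401.0, 258.0], [422.0, 258.0], [422.0, 296.0], [401.0, 296.0]]
top alu [384. 208.] [[346.0, 213.0], [347.0, 198.0], [422.0, 203.0], [421.0, 217.0]]
   top ball? [421. 210.] [ 0.5105 -0.3257]
   top ball? [305.5 253. ] [0.3948 0.0052]
   top ball? [318.  254.5] [ 0.39   -0.0297]
   side ball? [331. 222.] [ 0.3904 -0.0354]
   side ball? [322. 230.] [0.3939 0.0071]
   side ball? [345.5 265.5] [0.268 0.068]
   wrist ball? [  3. 187.] [0.4014 0.0053]
   wrist ball? [ 14. 190.] [0.3997 0.0004]
   wrist ball? [ 17. 192.] [ 0.3987 -0.0008]
   wrist ball? [ 84. 195.] [ 0.3957 -0.0323]
   wrist ball? [  4.5 199. ] [0.3957 0.0061]
   wrist ball? [ 22.  198.5] [ 0.3955 -0.0025]
   wrist ball? [ 84. 201.] [ 0.3929 -0.0318]
   wrist ball? [ 87. 201.] [ 0.3928 -0.0332]
   wrist ball? [  5. 203.] [0.3937 0.0064]
   wrist ball? [ 79.  203.7] [ 0.3917 -0.0292]
   wrist ball? [ 95.  203.5] [ 0.3915 -0.0367]
   wrist ball? [ 96. 207.] [ 0.3898 -0.0369]
   wrist ball? [  7. 211.] [0.3898 0.0064]
   wrist ball? [ 82. 210.] [ 0.3886 -0.03  ]
   wrist ball? [ 95. 210.] [ 0.3883 -0.0361]
   wrist ball? [ 94. 212.] [ 0.3874 -0.0355]
   wrist ball? [ 79. 215.] [ 0.3863 -0.0281]
   wrist ball? [367. 242.] [ 0.3666 -0.1623]
   wrist ball? [372. 242.] [ 0.3665 -0.1646]
   wrist ball? [362.  248.5] [ 0.3634 -0.16  ]
   wrist ball? [359.  255.5] [ 0.3598 -0.1586]
   wrist ball? [365. 263.] [ 0.3557 -0.1616]
```

>>> step_arm --motion '[[[0,-0.3,-1.0],-0.18],[[0.1,-0.3,-2.0],-0.36],[[0.1,-0.3,-2.0],-0.54],[[0.1,-0.3,-2.0],-0.72],[[0.1,-0.3,-2.0],-0.9],[[0.1,-0.3,-2.0],-1.08],[[0.1,-0.3,-2.0],-1.26],[[0.1,-0.3,-2.0],-1.44],[[0.1,-0.3,-2.0],-1.6],[[0.1,-0.3,-2.0],-1.6]]' --hand 0

```text
time: 23.62
tool_pos: [0.3629, -0.0986, 0.1523]
tool_rot: [-3.141, -0.0, 1.552]
contact_force: [0.3, 0.3, -0.3]
opening: 0.0912
grip_force: 0.0
```

Run:
```python
from amap import *
s=robot.observe(); print(s['time'],s['tool_pos'],s['tool_rot'],s['qpos'])
w=cam('wrist'); amap(w,100,60,520,270,4,7)
c=cam('top'); print('top'); amap(c,330,225,440,310,1,3)
h=cv2.cvtColor(w['pixels'],cv2.COLOR_RGB2HSV); m=cv2.inRange(h,(0,100,30),(12,255,160))
for q in cv2.findContours(m,0,2)[0]:
    if cv2.contourArea(q)>200: r=cv2.minAreaRect(q); print('br',r,onz(w,[r[0]],.02)[0],onz(w,cv2.boxPoints(r),.02)[:,:2].tolist())
```

```text
23.625 [ 0.3629 -0.0986  0.1523] [-3.141  -0.0002  1.5523] [-0.4699  0.1875  2.0335 -0.0001  0.9212 -0.4513]
60 ....................................................B...B.......................#o##ooooooooooooo########
67 ................................................................................#o##ooooooooooooo########
74 ...............................................................................##oooooooooooooooo######oo
81 ...............................................................................#ooooooooooooooooo######oo
88 ...............................................................................#o########ooooooo#######oo
95 ...............................................................................#########ooooooo#######ooA
102 ....................................................B.........................#########ooooo##########ooA
109 ..................................................BB.BB.......................########################ooo
116 ..................................................B...B.......................########################ooo
123 ...
[... 5250 characters left out ...]
ooo...........................................
303 ooooooooooooooooooooooooooooooooooooooooooooooooo......#######ooooo...........................................
306 oooooooooooooooooooooooooooooooooooooooooooooooooooooooooooo#oooooooo.........................................
309 oooooooooooooooooooooooooooooooooooooooooooooooooooooAAAAAooooooooooooo.......................................
br ((236.4262237548828, 247.64791870117188), (80.5604019165039, 30.875699996948242), 3.3177809715270996) [ 0.3335 -0.1356  0.02  ] [[0.3001224102089646, -0.14636456304414747], [0.30362574414829124, -0.1202015617605969], [0.36599925577406245, -0.12508560492847437], [0.3642024884762232, -0.15142385870754127]]
```

>>> step_arm --motion '[[[-0.3,-0.24,0.5],0.058],[[-0.62,-0.48,1.0],0.058],[[-0.64,-0.48,1.5],0.058],[[-0.64,-0.48,1.9],0.058],[[-0.64,-0.48,2.04],0.058],[[-0.64,-0.48,2.04],0.058]]'

```text
time: 24.48
tool_pos: [0.3336, -0.1369, 0.03]
tool_rot: [-3.141, -0.0, 1.494]
contact_force: [-0.1, -0.7, 0.2]
opening: 0.0915
grip_force: 0.0
```

>>> step_arm --motion '[[[0,0,0],0],[[0,0,0],0],[[0,0,0],0]]' --hand 255 --squeeze 8

```text
time: 24.85
tool_pos: [0.3339, -0.1372, 0.0305]
tool_rot: [3.141, 0.001, 1.495]
contact_force: [0.5, 0.2, -0.3]
opening: 0.0668
grip_force: 0.0
```

>>> step_arm --motion '[[[0,0,0],0],[[0,0,0],0],[[0,0,-0.2],0],[[0,0,-0.5],0],[[0,0,-0.8],0]]'

```text
time: 25.48
tool_pos: [0.3332, -0.1369, 0.0784]
tool_rot: [-3.141, -0.0, 1.495]
contact_force: [0.8, -1.2, -0.8]
opening: 0.064
grip_force: 8.0
```

>>> step_arm --motion '[[[0,0,-0.4],0],[[0,0,-0.8],0],[[0,0,-1.2],0],[[0,0,-1.6],0],[[0,0,-2.0],0],[[0,0,-2.4],0],[[0,0,-2.6],0],[[0,0,-2.6],0]]'

```text
time: 26.48
tool_pos: [0.3336, -0.1371, 0.2341]
tool_rot: [3.141, 0.001, 1.495]
contact_force: [-1.0, 0.9, -2.5]
opening: 0.0644
grip_force: 8.0
```

Run:
```python
from amap import *
s=robot.observe(); print(s['time'],s['tool_pos'],s['contact_force'],s['torque'],s['opening'],s['grip_force'])
w=cam('wrist'); amap(w,60,20,520,300,4,8)
sd=cam('side'); p,_=blobs(sd,1.0)
for uv,q in zip(p,onz(sd,p,.009)):
    if .2<q[0]<.85 and -.5<q[1]<.19: print('side ball',uv.round(1),q[:2])
top=cam('top'); p,_=blobs(top,1.2)
for uv,q in zip(p,onz(top,p,.009)):
    if .2<q[0]<.85 and -.5<q[1]<.19: print('top ball',uv.round(1),q[:2])
```

```text
26.475 [ 0.3336 -0.1371  0.2341] [-0.9655  0.89   -2.5223] [-0.0229 -0.0685 -0.0032] 0.06435512399032774 7.999257445335388
20 ..................................................................B.....................#ooooooooooooo####ooooo###o
28 ........................................................................................#ooooooooooooo#####oAoo##oo
36 ........................................................................................#ooooooooooooo####ooAooo#oo
44 ........................................................................................#ooooooooooooo####oooAoA#oo
52 .......................................................................................#oooooooooooooo#####oooooooo
60 ................................................................BBB....................#oooooooooooooo####ooooo#ooo
68 .................................................................BB....................#oooooooo##oooooo###oooo#ooo
76 .......................................................................................#oooooooo#####o#######oo#ooo
84 ......................
[... 2947 characters left out ...]
#########################
284 #####################oooooooooo#####rrBroorBrBBrBrBrBrBrBrrrrrrBBoo.rBr#####oooooooooo#############################
292 ##################..##oooooooo#######ooooAAAAAAAAAAAAAAAAAAAAAAAAAooooo######ooooooooo#############################
side ball [204.4 214.3] [0.711  0.1877]
side ball [346.  215.5] [ 0.3691 -0.0859]
side ball [358. 218.] [ 0.3348 -0.1011]
side ball [331. 222.] [ 0.3904 -0.0354]
side ball [322. 229.] [0.3961 0.004 ]
side ball [345.3 265.7] [0.268  0.0688]
top ball [421. 210.] [ 0.5105 -0.3257]
top ball [305. 253.] [0.3948 0.0066]
top ball [320.  254.5] [ 0.3899 -0.0353]
top ball [336.8 262. ] [ 0.3682 -0.0812]
top ball [284. 300.] [0.2669 0.068 ]
```

>>> step_arm --motion '[[[-0.2,0.06,0],0],[[-0.6,0.18,0],0],[[-1.1,0.33,0],0],[[-1.6,0.48,0.1],0],[[-1.9,0.58,0.3],0],[[-2.0,0.6,0.6],0],[[-2.0,0.6,0.8],0],[[-2.0,0.6,0.8],0]]'

```text
time: 27.62
tool_pos: [0.3598, -0.2591, 0.1851]
tool_rot: [-3.14, -0.002, 1.495]
contact_force: [-0.1, 0.9, -1.6]
opening: 0.064
grip_force: 8.0
```

>>> step_arm --motion '[[[-0.3,0,0.12],0],[[-0.6,0,0.3],0],[[-0.9,0,0.5],0],[[-1.2,0,0.75],0],[[-1.5,0,1.05],0],[[-1.75,0,1.35],0],[[-1.9,0,1.55],0],[[-2.0,0,1.7],0],[[-2.0,0,1.76],0]]'

```text
time: 28.75
tool_pos: [0.3511, -0.3794, 0.08]
tool_rot: [-3.141, -0.0, 1.495]
contact_force: [0.0, -0.1, -0.5]
opening: 0.064
grip_force: 8.0
```

```bash
cat > bl.py <<'E'
from amap import *
for nm,rm in(('top',1.2),('side',1.0),('wrist',2.5)):
    c=cam(nm); p,_=blobs(c,rm)
    for uv,q in zip(p,onz(c,p,.009)):
        if .2<q[0]<.85 and -.5<q[1]<.16 and not(.63<q[0]<.75 and q[1]>.1): print('  ',nm,'ball?',uv.round(1),q[:2])
s=robot.observe(); print(s['time'],s['tool_pos'],s['tool_rot'],s['contact_force'],s['torque'],s['opening'],s['grip_force'])
E
python3 bl.py
python3 - <<'E'
from amap import *
top=cam('top'); amap(top,340,215,450,310,1,4)
E
```

```text
top ball? [421. 210.] [ 0.5105 -0.3257]
   top ball? [305. 253.] [0.3948 0.0066]
   top ball? [320. 254.] [ 0.3913 -0.0353]
   top ball? [338. 262.] [ 0.3681 -0.0847]
   top ball? [345. 274.] [ 0.3347 -0.1027]
   top ball? [284. 300.] [0.2669 0.068 ]
   side ball? [203. 197.] [0.7645 0.1397]
   side ball? [207. 196.] [0.7576 0.1286]
   side ball? [201. 201.] [0.7575 0.1557]
   side ball? [346. 216.] [ 0.3679 -0.0843]
   side ball? [358. 218.] [ 0.3348 -0.1011]
   side ball? [331. 222.] [ 0.3904 -0.0354]
   side ball? [321.7 229.3] [0.3962 0.0057]
   side ball? [345.3 265.7] [0.268  0.0688]
215 ###o#o#oooooooooooooooooooooooooooooooooooAAAAAAAAAAAAAAAAAAAAAAAAAAAAAAAAAAAAAAAAoooooAAooooooooooo..........
219 oooooooooooooooooooooooooooooooooooooooooooooooooooooooooooooooooooooooooooooooooooooooooooooooooooo..........
223 oooooooooooooooooooooooooooooooooooooooooooooooooooooooooooooooooooooooooooooooooooooooooooooooooooo..........
227 ...................ooooooooooooooooooooooooooooooooooooooooooooooooooooooooooooooooooooooooooooooooo..........
231 .......................................
[... 2574 characters left out ...]
2.undistortPoints(np.array(uv,float).reshape(-1,1,2),K,np.array([c['k1'],0,0,0.]))[:,0]
                                   ~~~~~~~~~~~~~~~~~~~^^^^^^^^^^^^^^^^^^^^^^^^^^^^^^^^^^^^^^^^^^^^^^^^^^^^^^^^^^^^^^^^^
cv2.error: OpenCV(4.12.0) /io/opencv/modules/calib3d/src/undistort.dispatch.cpp:347: error: (-215:Assertion failed) CV_IS_MAT(_src) && CV_IS_MAT(_dst) && (_src->rows == 1 || _src->cols == 1) && (_dst->rows == 1 || _dst->cols == 1) && _src->cols + _src->rows - 1 == _dst->rows + _dst->cols - 1 && (CV_MAT_TYPE(_src->type) == CV_32FC2 || CV_MAT_TYPE(_src->type) == CV_64FC2) && (CV_MAT_TYPE(_dst->type) == CV_32FC2 || CV_MAT_TYPE(_dst->type) == CV_64FC2) in function 'cvUndistortPointsInternal'
```

All six balls are accounted for and none has fallen off. One is at the stop and five are on the bench at about (.395,.006), (.391,-.035), (.368,-.084), (.335,-.102) and (.268,.068). The tray is nearly down and upright.

>>> step_arm --motion '[[[0,0,0.06],0],[[0,0,0.1],0]]'

```text
time: 29.2
tool_pos: [0.3515, -0.3792, 0.0747]
tool_rot: [3.141, 0.001, 1.495]
contact_force: [-0.9, 0.2, -2.3]
opening: 0.0644
grip_force: 8.0
```

>>> step_arm --motion '[[[0,0,0],0],[[0,0,0],0],[[0,0,-0.7],0],[[0,0,-1.4],0]]' --hand 0

```text
time: 29.7
tool_pos: [0.3511, -0.3788, 0.1594]
tool_rot: [-3.141, -0.001, 1.495]
contact_force: [-0.4, -0.7, 0.1]
opening: 0.0916
grip_force: 0.0
```

```bash
cat > go.py <<'E'
from h import *
import sys
# usage: go.py x y z yaw [x y z yaw ...] -> shift units from the present pose
s=robot.observe(); T=R.from_euler('xyz',s['tool_rot']); y0=s['tool_rot'][2]
print('t',round(s['time'],2),s['tool_pos'].round(4),'yaw',round(y0,3),'F',s['contact_force'].round(1),'op',round(s['opening'],4),'g',round(s['grip_force'],1))
a=np.array(sys.argv[1:],float).reshape(-1,4)
for r in a: print(r,'->',(T.inv().apply(r[:3]-s['tool_pos'])/.06).round(2),'spin',round(y0-r[3],3))
E
python3 go.py .368 -.084 .09 .45 .368 -.084 .02 .45 ; python3 bl.py 2>/dev/null | grep -v side
```

```text
t 29.7 [ 0.3511 -0.3788  0.1594] yaw 1.495 F [-0.4 -0.7  0.1] op 0.0916 g 0.0
[ 0.368 -0.084  0.09   0.45 ] -> [ 4.92 -0.09  1.16] spin 1.045
[ 0.368 -0.084  0.02   0.45 ] -> [ 4.92 -0.09  2.33] spin 1.045
   top ball? [421. 210.] [ 0.5105 -0.3257]
   top ball? [305. 253.] [0.3948 0.0066]
   top ball? [320. 254.] [ 0.3913 -0.0353]
   top ball? [452.  265.5] [ 0.353  -0.3988]
   top ball? [338. 262.] [ 0.3681 -0.0847]
   top ball? [343.5 272.5] [ 0.3389 -0.0987]
   top ball? [284. 300.] [0.2669 0.068 ]
   wrist ball? [491.  89.] [ 0.5256 -0.3117]
29.85 [ 0.352  -0.3801  0.1607] [3.1383 0.0041 1.4948] [-0.1715  0.0886 -0.5739] [ 0.0497 -0.0026 -0.033 ] 0.09185780718327796 0.0
```

>>> step_arm --motion '[[[1.0,0,0.3],0.18],[[2.0,0,0.6],0.36],[[3.0,-0.05,0.9],0.54],[[4.0,-0.09,1.1],0.72],[[4.92,-0.09,1.16],0.9],[[4.92,-0.09,1.3],1.045],[[4.92,-0.09,2.0],1.045],[[4.92,-0.09,2.33],1.045],[[4.92,-0.09,2.33],1.045]]' --hand 155 --squeeze 10

```text
time: 30.98
tool_pos: [0.3671, -0.0836, 0.0176]
tool_rot: [-3.139, 0.002, 0.45]
contact_force: [0.3, -0.2, 0.6]
opening: 0.0356
grip_force: 0.0
```

>>> step_arm --motion '[[[0,0,0],0],[[0,0,0],0],[[0,0,0],0]]' --hand 255

```text
time: 31.35
tool_pos: [0.3681, -0.0843, 0.0186]
tool_rot: [-3.141, 0.0, 0.45]
contact_force: [0.2, 0.0, -0.8]
opening: 0.0169
grip_force: 10.0
```

```bash
python3 go.py .5096 -.1935 .13 .45 .5096 -.1935 .089 .45
```

```text
t 31.35 [ 0.3681 -0.0843  0.0186] yaw 0.45 F [ 0.2  0.  -0.8] op 0.0169 g 10.0
[ 0.5096 -0.1935  0.13    0.45  ] -> [ 1.33  2.66 -1.86] spin -0.0
[ 0.5096 -0.1935  0.089   0.45  ] -> [ 1.33  2.66 -1.17] spin -0.0
```

>>> step_arm --motion '[[[0,0,-0.9],0],[[0.2,0.4,-1.86],0],[[0.6,1.2,-1.86],0],[[1.0,2.0,-1.86],0],[[1.33,2.66,-1.86],0],[[1.33,2.66,-1.5],0],[[1.33,2.66,-1.17],0],[[1.33,2.66,-1.17],0]]'

```text
time: 32.35
tool_pos: [0.5086, -0.1929, 0.0875]
tool_rot: [-3.139, 0.002, 0.45]
contact_force: [-0.1, 0.7, -0.4]
opening: 0.0165
grip_force: 10.0
```

>>> step_arm --motion '[[[0,0,0],0],[[0,0,0],0],[[0,0,-0.6],0]]' --hand 155

```text
time: 32.72
tool_pos: [0.5083, -0.1927, 0.1239]
tool_rot: [-3.138, 0.003, 0.45]
contact_force: [0.7, 0.2, -0.6]
opening: 0.0354
grip_force: 0.0
```

```bash
python3 balls.py | grep top; python3 bl.py 2>/dev/null | grep "top ball"; python3 go.py .337 -.100 .07 .45 .337 -.100 .019 .45 .391 -.0353 .07 .45 .391 -.0353 .019 .45
```

```text
top uv [421.  209.8] x_from_mouth 0.206 y 0.001 stopx -0.007
   top ball? [421.3 209.7] [ 0.5114 -0.3267]
   top ball? [451.5 261.5] [ 0.364  -0.3984]
   top ball? [452. 270.] [ 0.3407 -0.3976]
   top ball? [452.4 273.3] [ 0.3317 -0.398 ]
t 32.98 [ 0.5095 -0.1933  0.1252] yaw 0.45 F [ 0.2 -0.5  0.6] op 0.0359 g 0.0
[ 0.337 -0.1    0.07   0.45 ] -> [-1.91 -2.65  0.92] spin -0.0
[ 0.337 -0.1    0.019  0.45 ] -> [-1.91 -2.65  1.77] spin -0.0
[ 0.391  -0.0353  0.07    0.45  ] -> [-0.63 -3.23  0.92] spin -0.0
[ 0.391  -0.0353  0.019   0.45  ] -> [-0.63 -3.23  1.77] spin -0.0
```

>>> step_arm --motion '[[[-0.6,-0.85,0],0],[[-1.2,-1.7,0.2],0],[[-1.8,-2.5,0.6],0],[[-1.91,-2.65,1.2],0],[[-1.91,-2.65,1.77],0],[[-1.91,-2.65,1.77],0]]'

```text
time: 33.72
tool_pos: [0.3361, -0.0994, 0.0178]
tool_rot: [-3.139, 0.002, 0.45]
contact_force: [0.3, -0.5, 0.6]
opening: 0.0361
grip_force: 0.0
```

>>> step_arm --motion '[[[0,0,0],0],[[0,0,0],0],[[0,0,0],0]]' --hand 255

```text
time: 34.1
tool_pos: [0.3372, -0.1, 0.0187]
tool_rot: [3.142, 0.0, 0.45]
contact_force: [-0.4, 0.2, 0.0]
opening: 0.017
grip_force: 10.0
```

```bash
python3 go.py .5096 -.1935 .13 .45 .5096 -.1935 .089 .45
```

```text
t 34.1 [ 0.3372 -0.1     0.0187] yaw 0.45 F [-0.4  0.2  0. ] op 0.017 g 10.0
[ 0.5096 -0.1935  0.13    0.45  ] -> [ 1.91  2.65 -1.86] spin -0.0
[ 0.5096 -0.1935  0.089   0.45  ] -> [ 1.91  2.65 -1.17] spin -0.0
```

>>> step_arm --motion '[[[0,0,-0.9],0],[[0.2,0.3,-1.86],0],[[0.8,1.1,-1.86],0],[[1.4,1.95,-1.86],0],[[1.91,2.65,-1.86],0],[[1.91,2.65,-1.5],0],[[1.91,2.65,-1.17],0]]'

```text
time: 34.98
tool_pos: [0.5096, -0.1935, 0.0879]
tool_rot: [-3.141, 0.0, 0.45]
contact_force: [0.3, -0.2, -1.6]
opening: 0.0167
grip_force: 10.0
```

>>> step_arm --motion '[[[0,0,0],0],[[0,0,0],0],[[0,0,-0.6],0]]' --hand 155

```text
time: 35.35
tool_pos: [0.5082, -0.1927, 0.1241]
tool_rot: [-3.138, 0.003, 0.45]
contact_force: [0.6, -0.1, 0.3]
opening: 0.0352
grip_force: 0.0
```

>>> step_arm --motion '[[[-0.2,-1.0,0],0],[[-0.4,-2.0,0.3],0],[[-0.6,-3.0,0.6],0],[[-0.63,-3.23,1.2],0],[[-0.63,-3.23,1.77],0],[[-0.63,-3.23,1.77],0]]'

```text
time: 36.1
tool_pos: [0.3915, -0.0351, 0.0186]
tool_rot: [3.141, -0.0, 0.45]
contact_force: [0.1, -0.1, 0.8]
opening: 0.0364
grip_force: 0.0
```

>>> step_arm --motion '[[[0,0,0],0],[[0,0,0],0],[[0,0,0],0]]' --hand 255

```text
time: 36.48
tool_pos: [0.3916, -0.0355, 0.0192]
tool_rot: [3.141, -0.001, 0.45]
contact_force: [-0.3, -0.8, 1.4]
opening: 0.0166
grip_force: 10.0
```

```bash
python3 balls.py | grep "top uv"; python3 go.py .5096 -.1935 .13 .45 .5096 -.1935 .089 .45
```

```text
top uv [408.2 209.4] x_from_mouth 0.170 y 0.000 stopx -0.045
  top uv [415.3 209.9] x_from_mouth 0.190 y 0.000 stopx -0.024
  top uv [421. 210.] x_from_mouth 0.206 y 0.001 stopx -0.007
t 36.58 [ 0.3916 -0.0355  0.0191] yaw 0.45 F [ 0.4 -0.   3. ] op 0.0168 g 10.0
[ 0.5096 -0.1935  0.13    0.45  ] -> [ 0.63  3.23 -1.85] spin -0.0
[ 0.5096 -0.1935  0.089   0.45  ] -> [ 0.63  3.23 -1.16] spin -0.0
```

>>> step_arm --motion '[[[0,0,-0.9],0],[[0.05,0.3,-1.85],0],[[0.25,1.3,-1.85],0],[[0.45,2.3,-1.85],0],[[0.63,3.23,-1.85],0],[[0.63,3.23,-1.5],0],[[0.63,3.23,-1.16],0]]'

```text
time: 37.45
tool_pos: [0.5094, -0.194, 0.0874]
tool_rot: [-3.141, 0.0, 0.449]
contact_force: [-0.5, -0.2, 0.5]
opening: 0.0167
grip_force: 10.0
```

>>> step_arm --motion '[[[0,0,0],0],[[0,0,0],0],[[0,0,-0.6],0]]' --hand 155

```text
time: 37.83
tool_pos: [0.5082, -0.1925, 0.1234]
tool_rot: [-3.138, 0.003, 0.45]
contact_force: [1.0, -0.1, 0.5]
opening: 0.0357
grip_force: 0.0
```

>>> step_arm --motion '[[[-0.07,-1.0,0],0],[[-0.14,-2.0,0.2],0],[[-0.21,-3.0,0.4],0],[[-0.27,-3.83,0.9],0],[[-0.27,-3.83,1.77],0],[[-0.27,-3.83,1.77],0]]'

```text
time: 38.58
tool_pos: [0.3954, 0.0072, 0.0181]
tool_rot: [3.141, -0.001, 0.452]
contact_force: [-1.6, 0.5, 0.1]
opening: 0.0361
grip_force: 0.0
```

>>> step_arm --motion '[[[0,0,0],0],[[0,0,0],0],[[0,0,0],0]]' --hand 255

```text
time: 38.95
tool_pos: [0.3954, 0.0064, 0.0185]
tool_rot: [3.141, -0.001, 0.45]
contact_force: [-0.1, 0.7, 1.0]
opening: 0.0165
grip_force: 10.0
```

```bash
python3 balls.py | grep "top uv"; python3 go.py .5096 -.1935 .13 .45 .5096 -.1935 .089 .45; python3 bl.py 2>/dev/null | grep "top ball"; python3 -c "
from h import *
print(robot.observe()['qpos'])"
```

```text
top uv [402. 209.] x_from_mouth 0.152 y 0.000 stopx -0.062
  top uv [407.  209.2] x_from_mouth 0.166 y 0.000 stopx -0.048
  top uv [415.3 209.9] x_from_mouth 0.190 y 0.000 stopx -0.024
  top uv [421. 210.] x_from_mouth 0.206 y 0.001 stopx -0.007
t 39.05 [0.3954 0.0064 0.0184] yaw 0.45 F [-0.1  0.3  1.6] op 0.0169 g 10.0
[ 0.5096 -0.1935  0.13    0.45  ] -> [ 0.27  3.83 -1.86] spin -0.0
[ 0.5096 -0.1935  0.089   0.45  ] -> [ 0.27  3.83 -1.17] spin -0.0
   top ball? [405.6 209.2] [ 0.5138 -0.2826]
   top ball? [415.3 209.9] [ 0.5112 -0.3097]
   top ball? [421. 210.] [ 0.5105 -0.3257]
   top ball? [451.9 263.9] [ 0.3574 -0.3988]
[-1.78177490e-01  4.85607319e-01  2.12695410e+00 -2.03372346e-04
  5.28234735e-01  9.43151553e-01]
```

>>> step_arm --motion '[[[0,0,-0.9],0],[[0.02,0.3,-1.86],0],[[0.1,1.3,-1.86],0],[[0.18,2.3,-1.86],0],[[0.24,3.3,-1.86],0],[[0.27,3.83,-1.86],0],[[0.27,3.83,-1.5],0],[[0.27,3.83,-1.17],0]]'

```text
time: 40.2
tool_pos: [0.5091, -0.1938, 0.0872]
tool_rot: [-3.141, 0.001, 0.449]
contact_force: [0.1, 0.4, -0.6]
opening: 0.0168
grip_force: 10.0
```

>>> step_arm --motion '[[[0,0,0],0],[[0,0,0],0],[[0,0,-0.6],0]]' --hand 155

```text
time: 40.58
tool_pos: [0.5081, -0.1925, 0.1233]
tool_rot: [-3.137, 0.003, 0.45]
contact_force: [-0.1, -0.3, 0.4]
opening: 0.0354
grip_force: 0.0
```

>>> step_arm --motion '[[[-0.3,-1.0,0],0],[[-0.6,-2.0,0.1],0],[[-0.9,-3.0,0.3],0],[[-1.2,-4.0,0.5],0],[[-1.5,-5.0,0.7],0],[[-1.74,-5.68,0.92],0],[[-1.74,-5.68,0.92],0]]'

```text
time: 41.45
tool_pos: [0.2641, 0.0697, 0.069]
tool_rot: [-3.14, 0.003, 0.454]
contact_force: [0.8, -0.2, -0.1]
opening: 0.0361
grip_force: 0.0
```

```bash
python3 go.py .2675 .068 .019 .45; python3 -c "
from h import *
print(robot.observe()['qpos'],robot.observe()['tool_rot'])"
```

```text
t 41.45 [0.2641 0.0697 0.069 ] yaw 0.454 F [ 0.8 -0.2 -0.1] op 0.0361 g 0.0
[0.2675 0.068  0.019  0.45  ] -> [0.04 0.05 0.83] spin 0.004
[-2.56048967e-02  2.08193477e-01  2.38417926e+00  2.97101657e-05
  5.52187036e-01  1.09111443e+00] [-3.14020958e+00  2.62509443e-03  4.54053496e-01]
```

>>> step_arm --motion '[[[0,0,0.4],0],[[0,0,0.85],0],[[0,0,0.85],0]]'

```text
time: 41.82
tool_pos: [0.2691, 0.0678, 0.0179]
tool_rot: [3.141, -0.002, 0.449]
contact_force: [-0.4, -0.2, -0.3]
opening: 0.0358
grip_force: 0.0
```

>>> step_arm --motion '[[[0,0,0],0],[[0,0,0],0],[[0,0,0],0]]' --hand 255

```text
time: 42.2
tool_pos: [0.2679, 0.068, 0.0184]
tool_rot: [3.141, -0.001, 0.45]
contact_force: [-0.2, 0.3, 0.9]
opening: 0.0173
grip_force: 10.0
```

```bash
python3 balls.py | grep "top uv"; python3 go.py .5096 -.1935 .13 .45 .5096 -.1935 .089 .45
```

```text
top uv [397.  208.8] x_from_mouth 0.138 y 0.000 stopx -0.077
  top uv [402. 209.] x_from_mouth 0.152 y 0.000 stopx -0.062
  top uv [407.  209.2] x_from_mouth 0.166 y 0.000 stopx -0.048
  top uv [415.3 209.9] x_from_mouth 0.190 y 0.000 stopx -0.024
  top uv [421. 210.] x_from_mouth 0.206 y 0.001 stopx -0.007
t 42.3 [0.2678 0.0681 0.0183] yaw 0.45 F [ 0.8 -0.7  0.9] op 0.0167 g 10.0
[ 0.5096 -0.1935  0.13    0.45  ] -> [ 1.74  5.68 -1.86] spin -0.0
[ 0.5096 -0.1935  0.089   0.45  ] -> [ 1.74  5.68 -1.17] spin -0.0
```

>>> step_arm --motion '[[[0,0,-0.9],0],[[0.1,0.3,-1.86],0],[[0.4,1.3,-1.86],0],[[0.7,2.3,-1.86],0],[[1.0,3.3,-1.86],0],[[1.3,4.3,-1.86],0],[[1.6,5.2,-1.86],0],[[1.74,5.68,-1.86],0],[[1.74,5.68,-1.4],0],[[1.74,5.68,-1.17],0]]'

```text
time: 43.55
tool_pos: [0.5085, -0.193, 0.0867]
tool_rot: [-3.139, 0.002, 0.449]
contact_force: [0.1, -0.3, -0.6]
opening: 0.0165
grip_force: 10.0
```

>>> step_arm --motion '[[[0,0,0],0],[[0,0,0],0],[[0,0,-0.6],0],[[-0.6,0,-1.2],0],[[-1.6,0.6,-1.2],0]]' --hand 155

```text
time: 44.18
tool_pos: [0.444, -0.2611, 0.1642]
tool_rot: [3.135, -0.003, 0.454]
contact_force: [0.5, -1.2, -0.6]
opening: 0.0362
grip_force: 0.0
```

```bash
python3 balls.py | grep "top uv"
python3 - <<'E'
from amap import *
s=robot.observe(); print(s['time'],s['tool_pos'],s['tool_rot'])
top=cam('top'); sd=cam('side'); w=cam('wrist')
for nm,c in(('top',top),('side',sd),('wrist',w)):
    h=cv2.cvtColor(c['pixels'],cv2.COLOR_RGB2HSV); m=cv2.inRange(h,(0,90,25),(16,255,150))
    for q in cv2.findContours(m,0,2)[0]:
        if cv2.contourArea(q)>15:
            r=cv2.minAreaRect(q); P=onz(c,[r[0]],.07)[0]
            if .28<P[0]<.45 and -.5<P[1]<-.3: print(nm,cv2.contourArea(q),r,P,onz(c,cv2.boxPoints(r),.07)[:,:2].tolist())
amap(top,380,240,470,300,1,3)
E
```

```text
top uv [389.5 208. ] x_from_mouth 0.117 y 0.001 stopx -0.098
  top uv [400.  208.8] x_from_mouth 0.147 y 0.001 stopx -0.068
44.275 [ 0.4408 -0.2652  0.1623] [ 3.1376 -0.      0.4455]
240 .............#########o##oooooooAAAAAAAAAooooooooooooooooooooooooooA......................
243 ..............#######o#ooooooooAAAAAAAAooooooooooooooooooooooooooooooooA..................
246 .........AAAAAooo#ooooooooooooooooooooooooooooooooooooooooooooooooooooooooAA..............
249 ........oAAAAAAoo.ooooooooooooooooooooooooooooooooooooooooooooooooooooooooooooAA..........
252 ........oAAAAoooooooooooooooooooooooooooooooooooooooooooooooooooooooooAAAAAoooooooAA......
255 ........oAAAoooooooooooooooooooooooooooooooooooooooooooooooooooooooooooooAAAAAAAAAAAAAAAoo
258 ........oAAAAAoooooooooooooooooooooooooooooooooooooooooooooooooooooooooooooooAAAAAAAAAAAAA
261 ........oAAAAAAooooooooooooooooooooooooooooooooooooooooooooooooooooooooooooooooAAAAAAAAAAA
264 ........ooAAAooAAooooooooooooooooooooooooooooooooooooooooooooooooooooooooooooooooAAAAAAAAA
267 ........ooAAAAAAoooooooooooooooooooooooooooooooooooooooooo
[... 282 characters left out ...]
ooooooooooooooooooooooooooooooooooo
279 ...AAAAAAooooooooooooooooooooooooooooooooooooooooooooooooooooooooooooooooooooooooooooooooo
282 ........oooooooooooooooooooooooooooooooooooooooooooooooooooooooooooooooooooooooooooooooooA
285 ........ooooooooooooooooooooooooooooooooooooooooooooooooooooooooooooooooooooooooooooooooAA
288 .......oooooooooooooooooooooooooooooooooooooooooooooooooooooooooooooooAooooooooooooooooooo
291 ......ooooooooooooooooooooooooooooooooooooooooooooooooooooooooooAooAAAAAAooooooooooooooooo
294 ....ooooooooooooooooooooooooooooooooooooooooooooooooooooooooooooooAoAAAAooooooooooooooo...
297 ...oooooooooooooooooooooooooooooooooooooooooooooooooooooooooooooAooAoAAAAoooooooooo.......
```

```bash
python3 go.py .3513 -.379 .14 1.495 .3513 -.379 .068 1.495; python3 balls.py | grep "top uv"
```

```text
t 44.42 [ 0.4429 -0.2612  0.1609] yaw 0.449 F [ 0.3 -0.   0. ] op 0.0358 g 0.0
[ 0.3513 -0.379   0.14    1.495 ] -> [-2.23  1.11  0.35] spin -1.046
[ 0.3513 -0.379   0.068   1.495 ] -> [-2.23  1.11  1.55] spin -1.046
  top uv [389.5 208. ] x_from_mouth 0.117 y 0.001 stopx -0.098
  top uv [400.4 208.8] x_from_mouth 0.148 y 0.001 stopx -0.067
```

>>> step_arm --motion '[[[-0.5,0.25,0.1],-0.18],[[-1.0,0.5,0.1],-0.36],[[-1.5,0.75,0.1],-0.54],[[-2.0,1.0,0.1],-0.72],[[-2.23,1.11,0.2],-0.9],[[-2.23,1.11,0.35],-1.046],[[-2.23,1.11,0.8],-1.046],[[-2.23,1.11,1.3],-1.046],[[-2.23,1.11,1.55],-1.046],[[-2.23,1.11,1.55],-1.046]]' --hand 0 --squeeze 8

```text
time: 45.78
tool_pos: [0.3516, -0.3786, 0.0666]
tool_rot: [-3.14, -0.002, 1.497]
contact_force: [-0.6, -0.1, 0.7]
opening: 0.0915
grip_force: 0.0
```

>>> step_arm --motion '[[[0,0,0],0],[[0,0,0],0],[[0,0,0],0],[[0,0,0],0],[[0,0,0],0]]' --hand 255

```text
time: 46.4
tool_pos: [0.3515, -0.3798, 0.0679]
tool_rot: [3.141, 0.001, 1.496]
contact_force: [-0.7, 1.0, 6.1]
opening: 0.0641
grip_force: 8.0
```

>>> step_arm --motion '[[[0.0,0,-0.3],0],[[0.2,0,-0.7],0],[[0.4,0,-1.1],0],[[0.7,0,-1.5],0],[[1.0,0,-1.9],0],[[1.3,0,-2.3],0],[[1.6,0,-2.8],0],[[1.8,0,-3.3],0],[[1.9,0,-3.7],0],[[2.0,0,-3.7],0]]'

```text
time: 47.65
tool_pos: [0.3607, -0.2599, 0.2902]
tool_rot: [3.139, 0.002, 1.496]
contact_force: [-0.2, -0.5, -2.1]
opening: 0.0642
grip_force: 8.0
```

```bash
python3 go.py .5455 -.155 .29 1.495; python3 balls.py | grep "top uv"
python3 - <<'E'
from amap import *
w=cam('wrist'); amap(w,100,20,460,300,6,12); print(robot.observe()['torque'])
E
```

```text
t 47.65 [ 0.3607 -0.2599  0.2902] yaw 1.496 F [-0.2 -0.5 -2.1] op 0.0642 g 8.0
[ 0.5455 -0.155   0.29    1.495 ] -> [1.97 2.94 0.01] spin 0.001
  top uv [389.5 208. ] x_from_mouth 0.117 y 0.001 stopx -0.098
  top uv [400.4 208.8] x_from_mouth 0.148 y 0.001 stopx -0.067
  top uv [415.3 209.9] x_from_mouth 0.190 y 0.000 stopx -0.024
  top uv [421. 210.] x_from_mouth 0.206 y 0.001 stopx -0.007
20 ............................................#oooo####AAAoooA
32 ............................................#oooo##ooAAooooo
44 ............................................#oooo#o#oAoAooo#
56 ............................................ooooo###AAAAAAAA
68 ............................................ooooo###AAAAAAAA
80 ............................................ooooo###AAAAAAA.
92 ..................o.....o...................ooooo###AAAAAAA.
104 ..................ooooooooooooooooooooooo...ooooo##AAAAAAAA.
116 .................Aooooooooooooooooooooooo...oooo###AAooAAAo.
128 .................oooooooooooooooooooooooo...oooo###Ao..BAAo.
140 .................ooooooooooooooooooooooooo.#oooo##oAoBBAAo.
[... 172 characters left out ...]
ooooooA#ooooooA.BBAAoo..
188 ................oooooooooooooooAoooooooooooooooo#oAoBoAAoo..
200 ...............Aoooooooooooooooooooooooooooooooo#AA...AAo...
212 ...............ooooooooooooooooooooooooooooooooooAo..oooo...
224 ...............oooooooooooooooooooooooooooooooooooooooooo...
236 ...............ooooooooooooooooooooooooooooo##oooo###o#oo...
248 ..............Aoorrr#rrrrrrrrrrrrrrrrrrrrroooooooooooooo....
260 ............oooorrrrrrrrrrrrrrrrrrrrrrrrrrooooo.............
272 #######..oooooo##rBBBBBBBrBBBBBrrrBrrBrrBr#oooooo..#########
284 ########oooooo####B.oorrBBrBBrBrrBBBBoorr###ooooooo#########
296 #####B..ooooo#####AAAAAAAAAAAAAAAAAAAAAAA####oooooo##.######
[-0.0744 -0.0872 -0.0089]
```

>>> step_arm --motion '[[[0.1,0.15,0],0],[[0.35,0.5,0],0],[[0.65,1.0,0],0],[[0.95,1.5,0],0],[[1.25,2.0,0],0],[[1.6,2.45,0],0],[[1.85,2.8,0],0],[[1.97,2.94,0],0],[[1.97,2.94,0],0],[[1.97,2.94,0],0]]'

```text
time: 49.05
tool_pos: [0.5445, -0.1556, 0.2891]
tool_rot: [-3.141, 0.0, 1.495]
contact_force: [-0.6, -0.3, -2.1]
opening: 0.0636
grip_force: 8.0
```

Run:
```python
from amap import *
s=robot.observe(); print(s['time'],s['tool_pos'],s['contact_force'])
w=cam('wrist')
h=cv2.cvtColor(w['pixels'],cv2.COLOR_RGB2HSV); amap(w,170,60,340,130,2,4)
G=s['tool_pos']+[0,0,-.004]; yaw=s['tool_rot'][2]; hd=np.array([np.cos(yaw),np.sin(yaw),0]); ly=np.array([-np.sin(yaw),np.cos(yaw),0])
for th in (45,50,57,65):
    t=np.radians(th); P=G+hd*(.164*np.cos(t)-.053*np.sin(t))+ly*.0355+np.array([0,0,-.164*np.sin(t)-.053*np.cos(t)])
    print(th,P,proj(w,[P])[0],'dist',np.linalg.norm(P-[.5135,-.1085,.085]))
top=cam('top'); amap(top,310,185,380,235,1,3)
```

```text
49.05 [ 0.5445 -0.1556  0.2891] [-0.6186 -0.3324 -2.0914]
60 ............ooooooooooooooooooo#############ooooooooooooooo..........................
64 ............oooooooooooooo###oo##############oooooooooooooo..........................
68 ............oooooooooooooo####o##############oooooooooooooo..........................
72 ............oooooooooooooo####################ooooooooooooo..........................
76 ............ooooooooooooooo#####o#####o###########ooooooooo..........................
80 ............ooooooooooooooo####ooooooooo###########oooooooo..........................
84 .............ooooooooooooo#####ooooooooo###########oooooooo..........................
88 .............ooooooooooooo######oooooooo############ooooooo..........................
92 .............ooooooooooooo######oooooooo###########oooooooo..........................
96 .............oooooooooooooo#####oooooooo###########oooooooo..........................
100 .............oooooooooooooo#####ooooooooooooooooooooooooooooooooooooooooooAAAAAoooooo
104 .............ooooooooooooooooooooooooooooooooooooooooooooo
[... 1438 characters left out ...]
ooooooooooooooooooooooooo
209 ooooooooooooooooo#o#######o#oooooooo#ooooooooooooooooooooooooooooooooo
212 oooooooooooooooooo###################ooooooooooooooooooooooooooooooooo
215 oooooooooooooooooooooo#ooooo#ooo####oooooooooooooooooooooooooooooooooo
218 oooooooooooooooooooooooooooooooooooooooooooooooooooooooooooooooooooooo
221 ooooooooooooooooooooooooooooooooooooooo##ooooooooooooooooooooooooooooo
224 oooooooooooooooooooooooooooooooooooooooooooooooooooooooooooooooooooooo
227 ....................................oooooooooooooooooooooooooooooooooo
230 ......................................oooooooooooooooooooooooooooooooo
233 ......................................oooooooooooooooooooooooooooooooo
```

>>> step_arm --motion '[[[-0.15,0,0.08],0],[[-0.35,0,0.16],0],[[-0.52,0,0.25],0],[[-0.57,0,0.3],0],[[-0.57,0,0.3],0],[[-0.57,0,0.3],0]]'

```text
time: 49.9
tool_pos: [0.5426, -0.189, 0.2715]
tool_rot: [3.141, -0.0, 1.496]
contact_force: [0.2, -0.6, -1.0]
opening: 0.064
grip_force: 8.0
```

Run:
```python
from amap import *
s=robot.observe(); print(s['time'],s['tool_pos'],s['contact_force'],s['torque'])
w=cam('wrist'); amap(w,190,76,300,120,1,3)
top=cam('top'); p,_=blobs(top,1.2); print(p[(p[:,1]>200)&(p[:,1]<216)&(p[:,0]>340)&(p[:,0]<430)])
```

```text
49.9 [ 0.5426 -0.189   0.2715] [ 0.1885 -0.5912 -1.0371] [-0.1237 -0.1     0.0283]
76 ooooooooooooooooooooooooooooo##################################################ooooooooooooooooooo............
79 .ooooooooooooooooooooooooooooo#################################################ooooooooooooooooooo............
82 .ooooooooooooooooooooooooooooo#################################################ooooooooooooooooooo............
85 .ooooooooooooooooooooooooooooo####################oooooo#######################ooooooooooooooooooo............
88 .ooooooooooooooooooooooooooooo#####o####o######oo#oooooo#######################ooooooooooooooooooo............
91 ..oooooooooooooooooooooooooooooooAAAAAAAAAAAAAAAAAoooooooo#######oo############ooooooooooooooooooo............
94 ..oooooooooooooooooooooooAAAAAAAAAAAAAAAAAAAAAAAAAooooooooo#####oooo############oooooooooooooooooo............
97 ..oooooooooooooooooooooAAAAAAAAAAAAAAAAAAAAAAAAAAAoooooooooooooooooooooooooooooooooooooooooooooooooooooooooooo
100 ..ooooooooooooooooooooooAAAAAAAAAAAAAooooooooooooooooooooooooooooooooooooooooooooooooooooooooooooooooooooooooo
103 ...ooooooooooooooooooooooooooooooooooooooooooooooooooooooooooooooooooooooooooooooooooooooooooooooooooooooooooo
106 ...ooooooooooooooooooooooooooooooooooooooooooooooooooooooooooooooooooooooooooooooooooooooooooooooooooooooooooo
109 ...ooooooooooooooooooooooooooooooooooooooooooooooooooooooooooooooooooooooooooooooooooooooooooooooooooooooooooo
112 ...ooooooooooooooooooooooooooooooooooooooooooooooooooooooooooooooooooooooooooooooooooooooooooooooooooooooooooo
115 ...ooooooooooooooooooooooooooooooooooooooooooooooooooooooooooooooooooooooooooooooooooooooooooooooooooooooooooo
118 ....oooooooooooooooooooooooooooooooooooooooooooooooooooooooooooooooooooooooooooooooooooooooooooooooooooooooooo
[]
```

>>> step_arm --motion '[[[0,0,-0.15],0],[[-0.2,-0.3,-0.3],0],[[-0.5,-0.75,-0.3],0],[[-0.8,-1.25,-0.3],0],[[-1.1,-1.7,-0.3],0],[[-1.4,-2.15,0],0],[[-1.7,-2.6,0.5],0],[[-1.9,-2.85,1.0],0],[[-1.91,-2.91,1.5],0],[[-1.91,-2.91,1.75],0]]'

```text
time: 51.25
tool_pos: [0.3591, -0.2916, 0.1666]
tool_rot: [3.14, 0.002, 1.495]
contact_force: [1.6, -3.8, 4.6]
opening: 0.0642
grip_force: 8.0
```

```bash
python3 go.py .36 -.29 .165 1.495; python3 balls.py | grep "top uv"
```

```text
t 51.25 [ 0.3591 -0.2916  0.1666] yaw 1.495 F [ 1.6 -3.8  4.6] op 0.0642 g 8.0
[ 0.36  -0.29   0.165  1.495] -> [0.03 0.01 0.03] spin -0.0
  top uv [389.5 208. ] x_from_mouth 0.117 y 0.001 stopx -0.098
  top uv [400.8 208.8] x_from_mouth 0.149 y 0.001 stopx -0.066
  top uv [415.3 209.9] x_from_mouth 0.190 y 0.000 stopx -0.024
  top uv [421. 210.] x_from_mouth 0.206 y 0.001 stopx -0.007
```

>>> step_arm --motion '[[[-0.2,0,0.0],0],[[-0.4,0,0.15],0],[[-0.6,0,0.35],0],[[-0.8,0,0.55],0],[[-1.0,0,0.8],0],[[-1.2,0,1.05],0],[[-1.4,0,1.3],0],[[-1.5,0,1.5],0],[[-1.5,0,1.6],0],[[-1.5,0,1.6],0]]'

```text
time: 52.6
tool_pos: [0.3531, -0.3799, 0.0702]
tool_rot: [-3.142, -0.0, 1.496]
contact_force: [0.6, -0.2, -0.6]
opening: 0.0644
grip_force: 8.0
```

```bash
python3 go.py .36 -.29 .165 1.495
python3 - <<'E'
from amap import *
w=cam('wrist'); amap(w,100,20,460,300,6,12); print(robot.observe()['torque'])
E
```

```text
t 52.6 [ 0.3531 -0.3799  0.0702] yaw 1.496 F [ 0.6 -0.2 -0.6] op 0.0644 g 8.0
[ 0.36  -0.29   0.165  1.495] -> [ 1.5   0.   -1.58] spin 0.001
20 ........oAooooooooooooooooooooooo#oAoooooooooA..............
32 .........AoooooooAooAAoAAAAooooooooooAAooooooo..............
44 .........AoooooooooooAAooooooAoooooooooAAooooo.............#
56 .........AooooooooAoAAAAAAAAAAAAAAAAAAAooAoooo.............#
68 .........oAooooooooAAAAAAAAAAAAAAAAAAAAooooAAo.............#
80 ..........AooooooAAAoooooooooooooooooooooooooo.............#
92 ..........AooooooooAoooooooAAAAAAAAAooAooooooo.............#
104 ..........oooooooooAAAAAAAAAAAAAAAAAAoooooooA.............##
116 ...........AoooooooooooAAoAAAAAAAAAAAoooooooA.............##
128 ...........AooooooAAAAAAAAAAAAoAAAAAAAooooooA.............#o
140 ...........AooooooAAAoAooAAooAooAooooAooooooA.............#o
152 ...........AoooooooAAooooooooAoAoAAoooooooooA.............#o
164 ............AoooooooAooooooooAAAooooooAoooooA.............#o
176 ............AooAAAoAAAAAAAAAAAAoooAoAAAooAAoo............##o
188 ............AooAAAAAAAAAooAAAAoAAAAAAoooooooA............#oo
200 ............AAooooooAAoAAoAAAoooooooooooooooA............#oo
212 .............AooooooooooooooooooooooooooooooA............#oo
224 .............AooooooooooooooooooooooooooooooA...............
236 .............AoooooooooooooooooooooooAAAAAA.................
248 .....................ooooooooooooooooo......................
260 ............oooo##rrrrrrr#rrr##rr##rrrrrr##oooo.............
272 #######..oooooo##rrrrrrrrrrrrrrrrr##rrrrrr##ooooo..r########
284 ########oooooo##rrrrrrrrrrrrrrrrrrrrrrrrrr##ooooooo#########
296 #####..#ooooo###rrrrrrrrrrrrBrrrrBrBBBBBBr###oooooo##.######
[-0.0333 -0.0408  0.0199]
```

>>> step_arm --motion '[[[0,0,0.03],0],[[0,0,0.05],0],[[0,0,0.05],0]]'

```text
time: 53.02
tool_pos: [0.3534, -0.3803, 0.0684]
tool_rot: [3.141, 0.001, 1.496]
contact_force: [-1.4, 0.6, 5.1]
opening: 0.0642
grip_force: 8.0
```

>>> step_arm --motion '[[[0,0,0],0],[[0,0,0],0],[[0,0,0],0],[[0,0,-0.7],0],[[0,0,-1.5],0],[[-0.3,0,-2.5],0],[[-0.8,0,-3],0],[[-1.8,0,-3],0],[[-2.8,0,-3],0],[[-2.8,0,-3],0]]' --hand 0

```text
time: 54.28
tool_pos: [0.339, -0.551, 0.2451]
tool_rot: [-3.14, -0.001, 1.492]
contact_force: [-0.2, 1.5, -0.4]
opening: 0.092
grip_force: 0.0
```

```bash
python3 balls.py | grep "top uv"
python3 - <<'E'
from amap import *
s=robot.observe(); print(s['time'],s['tool_pos'],s['contact_force'])
top=cam('top'); sd=cam('side'); amap(top,375,236,460,300,1,3); print('side'); amap(sd,330,130,450,235,1,3)
E
```

```text
top uv [389.5 208. ] x_from_mouth 0.117 y 0.001 stopx -0.098
  top uv [400.4 208.8] x_from_mouth 0.148 y 0.001 stopx -0.067
  top uv [415.3 209.9] x_from_mouth 0.190 y 0.000 stopx -0.024
  top uv [421. 210.] x_from_mouth 0.206 y 0.001 stopx -0.007
54.375 [ 0.3401 -0.5476  0.2462] [-0.3852  0.0369  0.2726]
236 .....................................................................................
239 .....................................................................................
242 .....................................................................................
245 ..............................................................................#####..
248 ..............oAAAAAAAAAAoooooooooooooAAAAAAoooAAAAAAAAAAooooooooo..#################
251 ..............oAAAAAAooooooooooooooooAAAAAAAAoAAAAAAAAAAAAoo#########################
254 ..............ooAAAAAAAAAAAAAooooooooAAAAAAAAAAAAAAoooo############################oo
257 ..............oooAAAAAAAAAAooooooooooAAAAAAAAoooo#############################ooooooo
260 ..............oooAAAAAAAoooooooooooAAAAAAAoo#########################
[... 4866 characters left out ...]
##################################.........................................
220 ...................................#####ooooooooooo#############################........................................
223 .................................#######ooooooooooooooooooooooo###############oo###ooooooooo............................
226 ................................#######ooooooooooooooooooooooooooooooooooooooooo####oooooooooooooooooooooooo............
229 ...............................#######oooooooooooooooooooooooooooooooooooooooooo###ooooooooooooooooooooooooooooooooooooo
232 ...............................#######oooooooooooooooooooooooooooooooooooooooooo##oooooooooooooooooooooooooooooooooooo##
```

```bash
python3 -c "
from h import *
print(robot.hand_in())"
```

```text
the job is handed in; nothing more can be done
None
```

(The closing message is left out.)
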